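# Fetch the hanging mould with the hook rod and mount it on the weaving stand

### The job

Using the hook rod, not the gripper, lift the small wooden basket mould off its prongs and out of the tall slatted tower, stand it upright on the cork mat and unhook it. Put the hook rod back upright in its stand, and only then pick the mould up with the gripper and push it fully home on the tilted spindle of the weaving stand, flat against its disc, and let go. Do not knock the other things about.

Things in the scene. Friction and masses are not known exactly. Their poses are not given: they have to be found in the camera images.
- tower: fixed tall bamboo-slat tower, open only at the top; outside 114 x 88 mm, rim 160 mm above the table; inner space 90 mm along its x and 64 mm along its y, centred on the origin (centre of the underside, on the table; floor 6 mm thick). Two steel prongs on its +x inner wall, the one away from the robot (x within 20 degrees of straight ahead), carry the mould by its bail
- tower_notch (a point): where the middle of the bail bar hangs: x = +20 mm from the tower's centre, 88 mm above the table, between two 5 mm prongs (y = +13 and -13 mm) with V notches; their upturned ends reach 11 mm further to -x and 6 mm above this point. To come out the mould must rise 9 to 20 mm, go 38 mm to the tower's -x to clear the prongs, then straight up
- mould_mid (a point): centre (half-way up) of the wooden basket mould: a plain round block 40 mm in diameter, 46 mm high, about 100 g, axis z; a blind hole 15 mm in diameter and 30 mm deep in its underside, and a steel wire bail standing on top. Hangs upright in the tower at the start, its axes within 3 degrees of the tower's
- mould_foot (a point): centre of the mould's underside, 23 mm below its centre; z up along the mould
- mould_bail (a point): middle of the mould's bail bar: a straight 4 mm wire along the mould's y, 36 mm between its legs, 76 mm above the mould's underside; 28 mm free between the block's top and the bar
- rod_grip (a point): centre of the hook rod's wooden handle, 26 mm along the rod's x, 16 mm along its y (grip it across these flats), 50 mm high. Rod axis z points up. The rod weighs about 120 g and starts upright in its stand, handle up, its hidden hook pointing away from the robot (+x within 30 degrees of straight ahead)
- rod_collar (a point): underside of the disc (50 mm diameter, 5 mm thick) below the rod's handle, on the axis, 30 mm below the handle's centre; it rests on the stand's top
- rod_saddle (a point): middle of the rod's hook, 145 mm straight below the handle's centre: a 5 mm steel wire runs down at x = -8 mm (shaft), along +x through this point (wire centre, level) to x = +8 mm, then 8 mm up (tip, its rounded top 10.5 mm above this point). 11 mm free between shaft and tip; open towards +z, the hook points to the rod's +x
- rod_stand: fixed upright square wooden tube, 46 mm outside, 34 mm inside, 122 mm high (feet up to 80 mm wide); origin at the centre of its underside
- rod_stand_top (a point): centre of the stand's upper rim, 122 mm above the table
- mat: fixed square cork mat, 120 x 120 mm, 5 mm thick; origin at the centre of its underside
- spindle: fixed spindle of the weaving stand: origin at the centre of the upper face of its wooden disc (76 mm diameter), z along the steel pin: 12 mm in diameter, 26 mm long, its last 8 mm tapering to 5 mm. The z axis leans 25 degrees from vertical, towards the disc's -x (robot side). The mould's hole goes over the pin until its underside lies on the disc
- weaving_stand: fixed wooden base of the spindle, 130 x 100 mm, the disc's centre is 85 mm above its origin (centre of underside)
- wide_mould: bystander: wider plain wooden mould without bail, 76 mm diameter, 45 mm high, origin under its centre
- jar: bystander: glass jar with wooden cap, 60 mm diameter, 85 mm high, origin under its centre
- punnet: bystander: slatted tray 100 x 90 x 60 mm, origin under its centre
- mallet: bystander: small wooden mallet lying flat
- awl: bystander: awl with wooden handle lying flat
- bowl: bystander: small white bowl, 80 mm diameter, 40 mm high, origin under its centre
- hoop: bystander: flat wooden hoop, 84 mm diameter, 12 mm high, origin under its centre

How it is judged:
By the outcome, as a careful person would: the job done as asked, in the order asked, and still so for the second after the job is handed in, with the robot touching nothing.
It also fails if it takes over 69 s, if anything falls off the work surface, if the arm or the gripper's body presses on something with over 40 N, if the wrist force passes 120 N, or if a joint passes its speed limit or range.

### The arm

A 6-joint arm with a two-finger parallel gripper is mounted at the origin on the work surface. World frame = base frame: x ahead of the robot, y to its left, z up, the work surface at z = 0. Lengths are in m, angles in degrees, forces in N, time in s.
With the tool pointing down it reaches from about 0.25 to 0.725 m from the base axis. Payload 9.7 kg.
Tool frame: the origin (TCP) lies midway between the tips of the shut fingers; the grasp point (between the pads) lies 19 mm behind it (bot.grasp_offset is the distance from the TCP to the grasp point, in m); z points along the fingers, x is the direction in which the jaws open and shut, and the axes are right-handed (so a half turn about z gives the same grasp; the last joint's range is limited). The gripper opens to 85 mm and grips with 20 to 120 N. Pads are 22 mm wide; open, the fingers measure 114 mm over their backs; the gripper's body (76 mm by 85 mm) begins 54 mm behind the grasp point. The pads swing forward as they close: fully open they stand 13 mm farther back than shut.
Start: joints at [-74.542, 4.979, 10.078, 95.1, 0, 90], TCP at [0.147, -0.53, 0.231] pointing down, gripper open.
Joint ranges: [-179.16, 179.16], [-48.56, 103.87], [-65.8, 70.77], [-126.05, 130.52], [-82.76, 87.17], [-180, 180]. Speed limits (degrees/s): [127.2, 127.2, 147.25, 180, 180, 180].

### API

Orientations are given as [roll, pitch, yaw] about the fixed x, y, z axes, in that order (R = Rz(yaw) Ry(pitch) Rx(roll)).
In Python, from workcell import bot gives the robot as it stands.
- The arm moves only by the tool send_rows, never from a script. Its argument "targets" is a list of rows, each a list of 5 numbers: the closure, from 0 (fully open) to 1 (shut), then the shift along the world's x, y, z in mm, then the turn about the world's z in degrees. A call has 1 to 10 rows; each row is the pose to reach, as a shift and turn from the pose commanded when the call began; what a row does not reach only later rows make up. A row lasts 1/8 s, in which the tool goes at most 62.5 mm and 10.7 degrees, less where a joint would pass 70% of its speed; a pose out of reach is approached as far as the arm can. A call with a gripper value outside its range is refused whole. The fingers move at their own pace and stop on an object; "squeeze" is the grip in N (left out, the last holds). Time passes only in rows, so rows that repeat a pose let the fingers close. It gives the time, the measured TCP pose, the force and the opening at its end, in the units of the state.
- bot.get_obs(): the state, without advancing time (a new reading comes with each control period).
- bot.camera(name): name is "side" or "top"; returns a dict with "pixels" (480x640x3 uint8, red, green, blue), "intrinsics" (3x3 intrinsics, pixels), "view" (4x4, takes a point from world to camera coordinates). Camera axes: x right, y down, z forward; pixel columns grow to the right and rows downward; lengths in m; the calibration is good to about 2 mm. A picture is of the moment at which its call begins. There is no depth.
- bot.job_done(): hands the job in, once; it reports no verdict.
The state is a dict: "time": time; "q": joint angles; "qd": joint speeds; "joint_efforts": joint torques, N m; "ee_pos": TCP position; "tcp_rot": TCP orientation; "wrist_force": force on the tool from outside, world axes, zero at the start; "torque": the same for the moment, N m; "opening": finger opening in m.
Only numpy, scipy, OpenCV 4.12 (cv2) and the standard library are available. Lean on these libraries where they do the work, as an engineer would, in place of code of your own. Each camera call takes 0.05 s, during which the arm holds its last target.

## Working session

There is one attempt and no reset: what is moved stays moved. The work goes in short steps, Python scripts to look and compute and a tool call to move; the robot and the scene stay as the last step left them, time stands still between calls to the robot, and variables do not carry over. Pictures are saved under pics/ and viewed, and the job is handed in when it is done.

Besides the shell and the picture viewer there is one more tool, called as name(argument=value, ...), one argument or row to a line, values as JSON. send_rows: Moves the arm, as the interface text tells. Its arguments: {"type":"object","properties":{"targets":{"type":"array","items":{"type":"array","items":{"type":"number"}}},"squeeze":{"type":"number"}},"required":["targets"]}

```bash
ls; mkdir -p pics; python3 - <<'E'
from workcell import bot
import cv2,numpy as np
print(bot.get_obs(), bot.grasp_offset)
for n in ("side","top"):
    c=bot.camera(n); cv2.imwrite(f"pics/{n}0.png",c["pixels"][:,:,::-1]); print(n,c["intrinsics"].tolist(),np.round(c["view"],4).tolist())
    np.savez(f"cal_{n}.npz",K=c["intrinsics"],V=c["view"])
E
```

```text
pics
{'time': 0.0, 'q': array([-7.45427719e+01,  5.01224596e+00,  1.00357689e+01,  9.50987556e+01,
        1.72699709e-03,  8.99991438e+01]), 'qd': array([-0.01006472,  0.03856516,  0.02595892,  0.00963321,  0.04325234,
       -0.1132539 ]), 'joint_efforts': array([-1.10144963e-03, -5.20388889e+01,  4.64801931e+01,  1.62198994e-02,
        1.86946863e-05,  5.85488436e-06]), 'ee_pos': array([ 0.14653666, -0.52989777,  0.23058384]), 'tcp_rot': array([-1.79998272e+02,  7.52325746e-02, -7.45419157e+01]), 'wrist_force': array([-0.26852251, -0.34350695,  0.03188163]), 'torque': array([ 0.01333335, -0.00504721,  0.02567495]), 'opening': 0.0853807703568044} 0.0187
side [[586.1524501697709, 0.0, 322.851770584357], [0.0, 586.1524501697709, 242.4390940008996], [0.0, 0.0, 1.0]] [[-0.8159, -0.5779, -0.018, 0.4509], [-0.37, 0.5458, -0.7518, 0.2766], [0.4443, -0.6067, -0.6592, 1.2418], [0.0, 0.0, 0.0, 1.0]]
top [[582.9952323951106, 0.0, 319.1580535846079], [0.0, 582.9952323951106, 236.88454557474378], [0.0, 0.0, 1.0]] [[-0.0144, -0.9999, 0.0037, 0.0033], [-0.9909, 0.0138, -0.1338, 0.5652], [0.1337, -0.0056, -0.991, 1.622], [0.0, 0.0, 0.0, 1.0]]
```

View pics/side0.png

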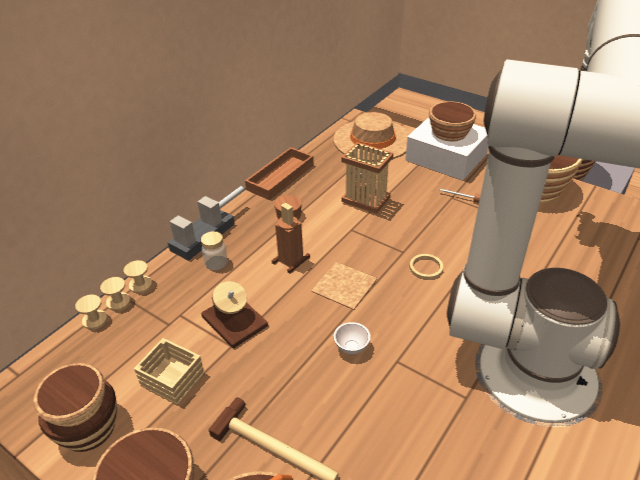

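View pics/top0.png

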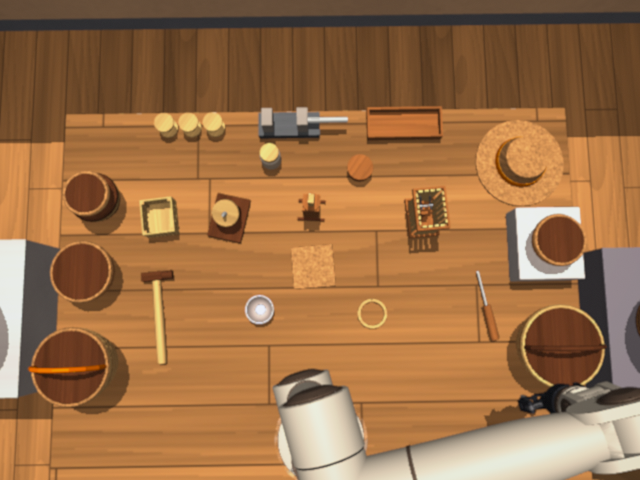

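```bash
cat > h.py <<'E'
import cv2,numpy as np
C={n:dict(np.load(f"cal_{n}.npz")) for n in("side","top")}
def proj(n,P):
    P=np.atleast_2d(P);c=C[n]
    r,_=cv2.Rodrigues(c["V"][:3,:3]); 
    return cv2.projectPoints(P.astype(float),r,c["V"][:3,3],c["K"],None)[0][:,0]
def onplane(n,uv,z):
    c=C[n];R=c["V"][:3,:3];t=c["V"][:3,3];o=-R.T@t
    d=R.T@np.linalg.inv(c["K"])@np.array([uv[0],uv[1],1.]);return o+d*(z-o[2])/d[2]
def tri(a,b):
    M=[]
    for n,uv in(("side",a),("top",b)):
        P=C[n]["K"]@C[n]["V"][:3];M+=[uv[0]*P[2]-P[0],uv[1]*P[2]-P[1]]
    v=np.linalg.svd(np.array(M))[2][-1];return v[:3]/v[3]
def crop(src,x0,y0,w,h,s,out,grid=10,pts=None):
    im=cv2.imread(src)[y0:y0+h,x0:x0+w];im=cv2.resize(im,None,fx=s,fy=s,interpolation=cv2.INTER_CUBIC)
    for x in range((x0//grid+1)*grid,x0+w,grid):
        cv2.line(im,(int((x-x0+.5)*s),0),(int((x-x0+.5)*s),6),(255,255,0),1);cv2.putText(im,str(x),(int((x-x0+.5)*s)-10,16),0,.35,(255,255,255),1)
    for y in range((y0//grid+1)*grid,y0+h,grid):
        cv2.line(im,(0,int((y-y0+.5)*s)),(6,int((y-y0+.5)*s)),(255,255,0),1);cv2.putText(im,str(y),(8,int((y-y0+.5)*s)+4),0,.35,(255,255,255),1)
    for p in (pts if pts is not None else []):
        cv2.circle(im,(int((p[0]-x0+.5)*s),int((p[1]-y0+.5)*s)),2,(0,255,0),-1)
    cv2.imwrite(out,im)
E
python3 - <<'E'
from h import *
from workcell import bot
print([a for a in dir(bot) if a[0]!='_'])
crop("pics/side0.png",330,135,80,80,7,"pics/s_tower.png")
crop("pics/top0.png",395,175,65,65,8,"pics/t_tower.png")
crop("pics/side0.png",260,190,60,85,7,"pics/s_rod.png")
crop("pics/top0.png",285,180,60,50,9,"pics/t_rod.png")
crop("pics/side0.png",195,275,80,75,7,"pics/s_sp.png")
crop("pics/top0.png",195,185,60,60,9,"pics/t_sp.png")
E
```

```text
['PlanningError', 'camera', 'get_obs', 'grasp_offset', 'job_done']
```

View pics/s_tower.png

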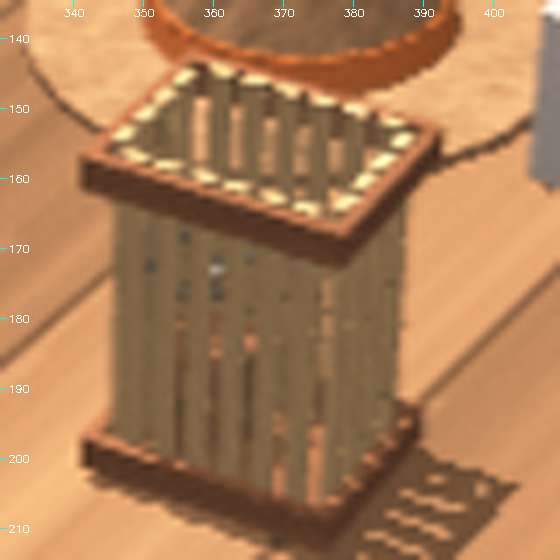

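View pics/t_tower.png

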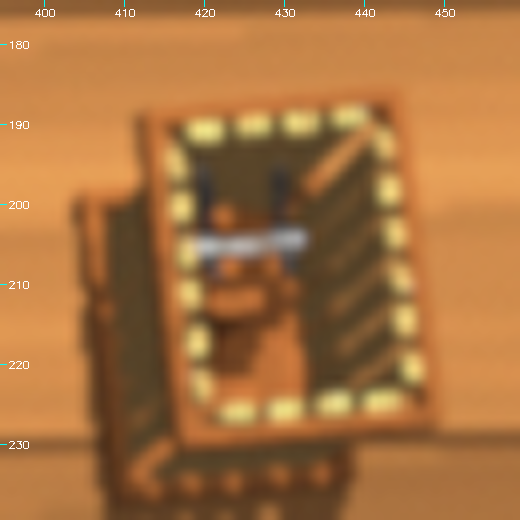

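View pics/s_rod.png

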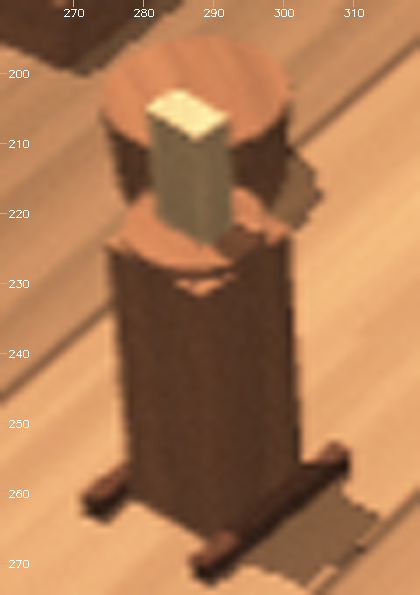

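View pics/t_rod.png

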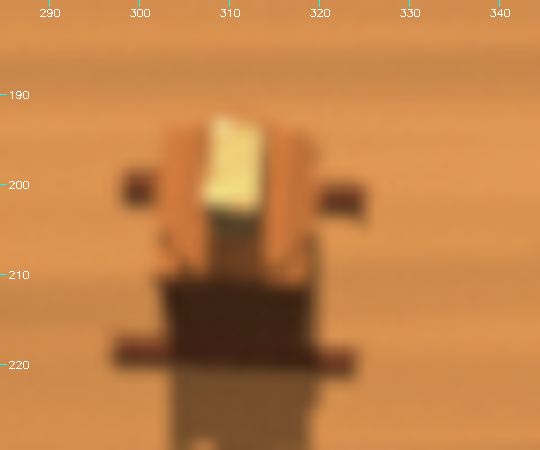

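View pics/s_sp.png

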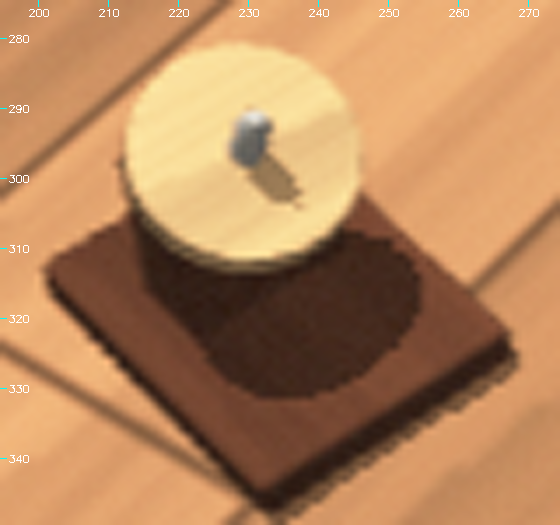

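View pics/t_sp.png

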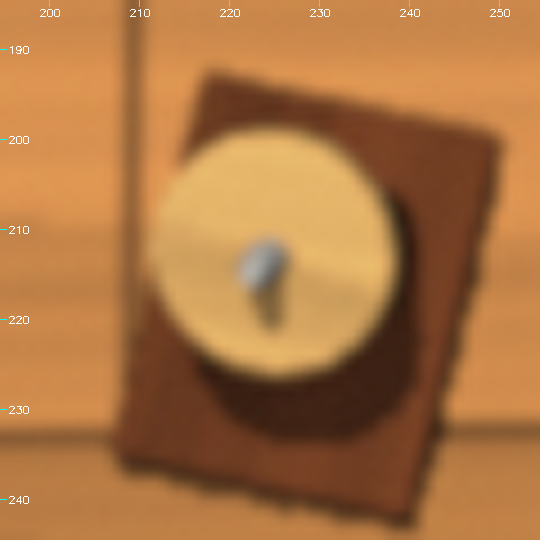

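```bash
cat >> h.py <<'E'
from scipy.optimize import least_squares
def T(p,L):
    x,y,a=p[:3];c,s=np.cos(a),np.sin(a);L=np.atleast_2d(L)
    return np.c_[x+c*L[:,0]-s*L[:,1],y+s*L[:,0]+c*L[:,1],L[:,2]]
def fit(obs,p0,per=False):
    # obs: list (cam, local, uv)
    def r(p): return np.concatenate([proj(n,T(p,l))[0]-np.array(uv) for n,l,uv in obs])
    s=least_squares(r,p0);return s.x,r(s.x).reshape(-1,2)
def cs(uvs,x0,y0,s): return [(x0+u/s-.5,y0+v/s-.5) for u,v in uvs]
E
python3 - <<'E'
from h import *
a,b,z=.057,.044,.160
S=cs([(82,157),(195,63),(440,130),(342,235)],330,135,7)
Tt=cs([(140,118),(400,92),(437,425),(178,443)],395,175,8)
for uv in Tt: print(onplane("top",uv,z))
for uv in S: print(onplane("side",uv,z))
E
```

```text
[ 0.67349396 -0.25340832  0.16      ]
[ 0.68116416 -0.34053302  0.16      ]
[ 0.56867672 -0.34791825  0.16      ]
[ 0.56385247 -0.26205411  0.16      ]
[ 0.67016578 -0.25708401  0.16      ]
[ 0.6707885  -0.33881464  0.16      ]
[ 0.5648107  -0.35041309  0.16      ]
[ 0.55881361 -0.26710861  0.16      ]
```

```bash
python3 - <<'E'
from h import *
for n in C: R=C[n]["V"][:3,:3];print(n,-R.T@C[n]["V"][:3,3])
S=cs([(147,107),(177,90),(228,118),(195,138)],260,190,7)
Tt=cs([(212,118),(262,122),(258,212),(205,205)],285,180,9)
for n,U in(("top",Tt),("side",S)):
    P=np.array([onplane(n,u,.177) for u in U]);print(n,P[:,:2].round(4).tolist(),P.mean(0))
# stand/collar : mat
crop("pics/side0.png",305,255,80,60,8,"pics/s_mat.png")
crop("pics/top0.png",283,238,60,55,10,"pics/t_mat.png")
E
```

```text
side [-0.08143073  0.86295703  1.03466082]
top [0.34320522 0.00456426 1.68299648]
top [[0.6645, 0.0237], [0.6631, 0.0091], [0.6363, 0.0106], [0.6386, 0.026]] [0.65064612 0.01732985 0.177     ]
side [[0.66, 0.0188], [0.6574, 0.0055], [0.6332, 0.0082], [0.6357, 0.0232]] [0.64657008 0.01392324 0.177     ]
```

View pics/s_mat.png

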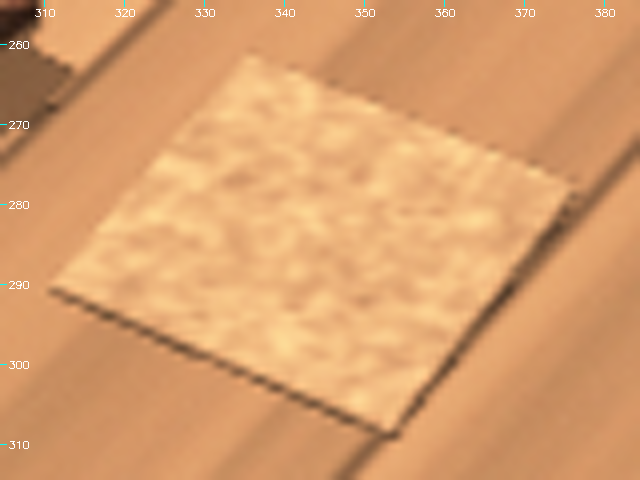

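View pics/t_mat.png

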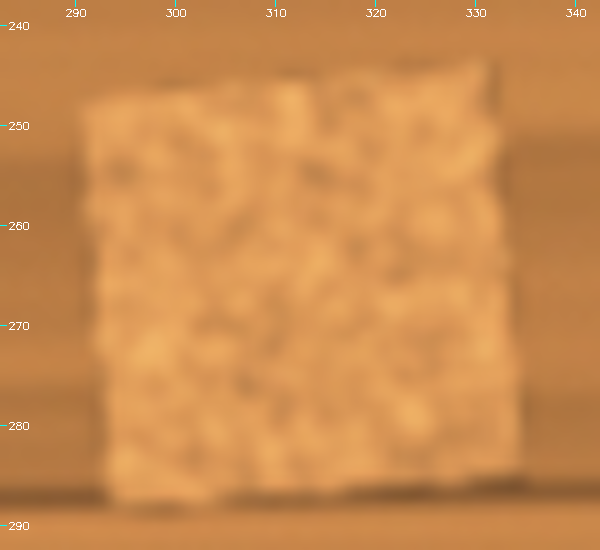

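send_rows(
  targets=[
    [0,0,0,60,0],
    [0,40,45,110,-8],
    [0,80,90,120,-16],
    [0,120,135,120,-20.5],
    [0,160,180,120,-20.5],
    [0,200,225,120,-20.5],
    [0,240,270,120,-20.5],
  ],
)

```text
time: 0.98
ee_pos: [0.3856, -0.2606, 0.3511]
tcp_rot: [180.0, 0.0, -95.1]
wrist_force: [1.1, -0.6, 0.3]
opening: 0.0854
```

```bash
python3 - <<'E'
from workcell import bot
o=bot.get_obs();print(o["time"],o["q"].round(2),o["ee_pos"].round(4),o["tcp_rot"].round(2))
E
```

```text
0.975 [-34.06  -1.97  16.73 108.71  -0.   151.  ] [ 0.3856 -0.2606  0.3511] [180.     0.   -95.05]
```

send_rows(
  targets=[
    [0,30,30,0,10],
    [0,60,60,0,20],
    [0,90,90,0,30],
    [0,120,120,0,40],
    [0,150,150,0,50],
    [0,180,180,0,60],
    [0,210,210,0,70],
    [0,240,240,0,80],
    [0,262,277,-20,90],
    [0,262,277,-40,100],
  ],
)

```text
time: 2.22
ee_pos: [0.648, 0.0173, 0.3086]
tcp_rot: [-180.0, 0.1, 5.5]
wrist_force: [-0.5, -0.9, -0.2]
opening: 0.0859
```

send_rows(
  targets=[
    [0,0,0,-20,10],
    [0,0,0,-40,20],
    [0,0,0,-60,30],
    [0,0,0,-60,40],
    [0,0,0,-60,50],
    [0,0,0,-60,60],
    [0,0,0,-60,70],
    [0,0,0,-60,80],
    [0,0,0,-60,80],
  ],
)

```text
time: 3.35
ee_pos: [0.6465, 0.0147, 0.2508]
tcp_rot: [-180.0, 0.0, 84.9]
wrist_force: [-0.5, -0.1, -0.1]
opening: 0.0854
```

```bash
cat > snap.py <<'E'
import sys,cv2
from workcell import bot
t=sys.argv[1]
for n in sys.argv[2:] or("side","top"):
    cv2.imwrite(f"pics/{n}{t}.png",bot.camera(n)["pixels"][:,:,::-1])
o=bot.get_obs();print(o["time"],o["q"].round(2),o["ee_pos"].round(4),o["tcp_rot"].round(2),o["wrist_force"].round(2),o["opening"])
E
python3 snap.py 1; python3 -c "
from h import *
crop('pics/side1.png',240,130,100,85,7,'pics/a.png')
crop('pics/top1.png',270,150,90,75,8,'pics/b.png')"
```

```text
3.45 [ 1.3  19.77 29.69 99.95 -0.    6.57] [0.6465 0.0146 0.251 ] [-179.97    0.     84.72] [ 0.11  0.84 -0.56] 0.08528720207318623
```

View pics/a.png

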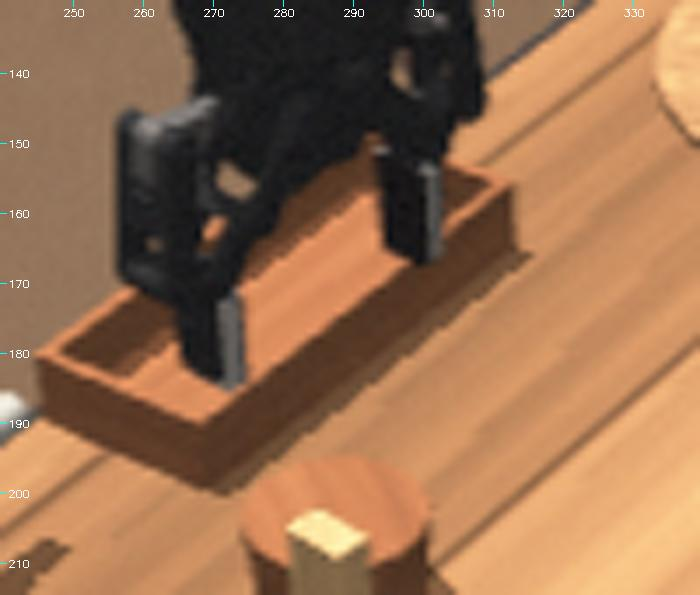

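View pics/b.png

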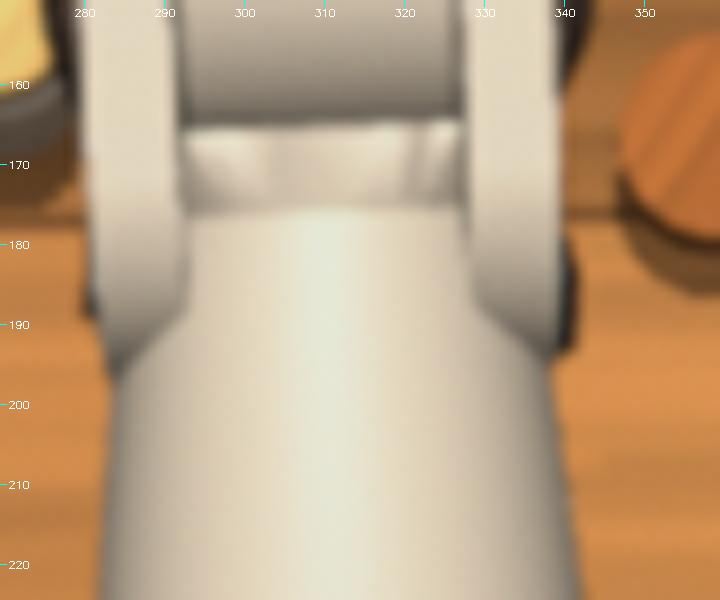

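```bash
python3 - <<'E'
from h import *
c=np.array([.6465,.0146]);a=np.radians(84.7);j=np.array([np.cos(a),np.sin(a)]);k=np.array([j[1],-j[0]])
for s in(1,-1):
  for d in(.0426,.0486,.057):
    for w in(-.011,.011):
      p=np.r_[c+s*d*j+w*k,.264];uv=proj("side",p)[0];print(s,d,w,uv.round(1),((uv-[240,130]+.5)*7).round(0))
E
```

```text
1 0.0426 -0.011 [274.3 186. ] [243. 395.]
1 0.0426 0.011 [267.3 182.4] [195. 370.]
1 0.0486 -0.011 [272.4 187.2] [230. 404.]
1 0.0486 0.011 [265.4 183.6] [181. 379.]
1 0.057 -0.011 [269.8 188.9] [212. 416.]
1 0.057 0.011 [262.8 185.3] [163. 390.]
-1 0.0426 -0.011 [299.8 169.3] [422. 279.]
-1 0.0426 0.011 [292.9 166. ] [374. 255.]
-1 0.0486 -0.011 [301.5 168.2] [434. 271.]
-1 0.0486 0.011 [294.6 164.9] [386. 248.]
-1 0.057 -0.011 [303.9 166.6] [451. 260.]
-1 0.057 0.011 [297.  163.3] [403. 237.]
```

send_rows(
  targets=[
    [0,1,0,-40,0],
    [0,1,0,-80,0],
    [0,1,0,-105,0],
    [0,1,0,-115,0],
    [0.5,1,0,-115,0],
    [1,1,0,-115,0],
    [1,1,0,-115,0],
    [1,1,0,-115,0],
    [1,1,0,-115,0],
  ],
  squeeze=40,
)

```text
time: 4.58
ee_pos: [0.6479, 0.0146, 0.1371]
tcp_rot: [179.9, -0.0, 85.0]
wrist_force: [0.3, 0.6, 4.2]
opening: 0.0156
```

```bash
python3 snap.py 2 side; python3 -c "
from h import *
crop('pics/side2.png',240,150,100,85,7,'pics/a.png')"
```

```text
4.625 [ 1.3  17.67 14.36 86.62  0.    6.34] [0.6479 0.0147 0.1371] [ 1.7992e+02 -1.0000e-02  8.4960e+01] [-0.35  0.46  4.62] 0.015490520996484687
```

View pics/a.png

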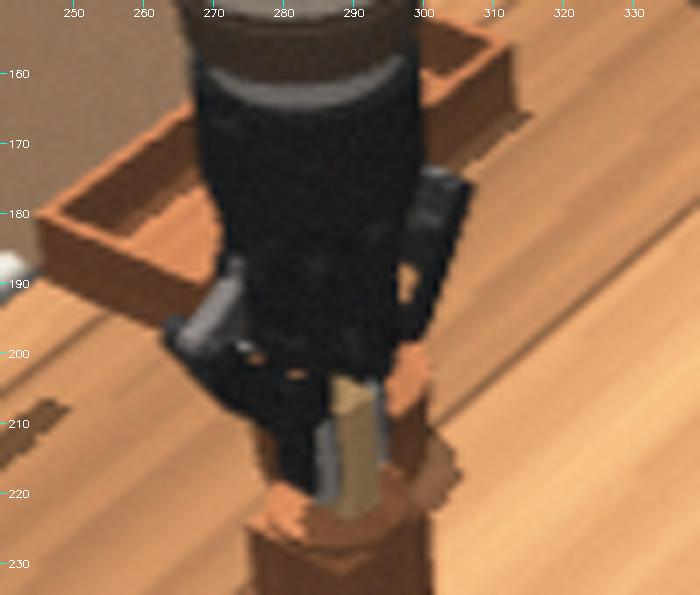

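send_rows(
  targets=[
    [1,0,0,10,0],
    [1,0,0,30,0],
    [1,0,0,60,0],
    [1,0,0,100,0],
    [1,0,0,140,0],
    [1,0,0,180,0],
    [1,0,0,180,0],
  ],
)

```text
time: 5.5
ee_pos: [0.6481, 0.0146, 0.3198]
tcp_rot: [179.7, -0.0, 85.0]
wrist_force: [-0.1, -0.3, -1.6]
opening: 0.0154
```

```bash
python3 snap.py 3 side; python3 -c "
from h import *
crop('pics/side3.png',240,120,110,115,6,'pics/a.png')"
```

```text
5.55 [  1.29  23.56  42.39 108.71  -0.     6.34] [0.6481 0.0146 0.3174] [ 1.7988e+02 -1.0000e-02  8.4950e+01] [ 0.97  0.33 -2.02] 0.015322572511521814
```

View pics/a.png

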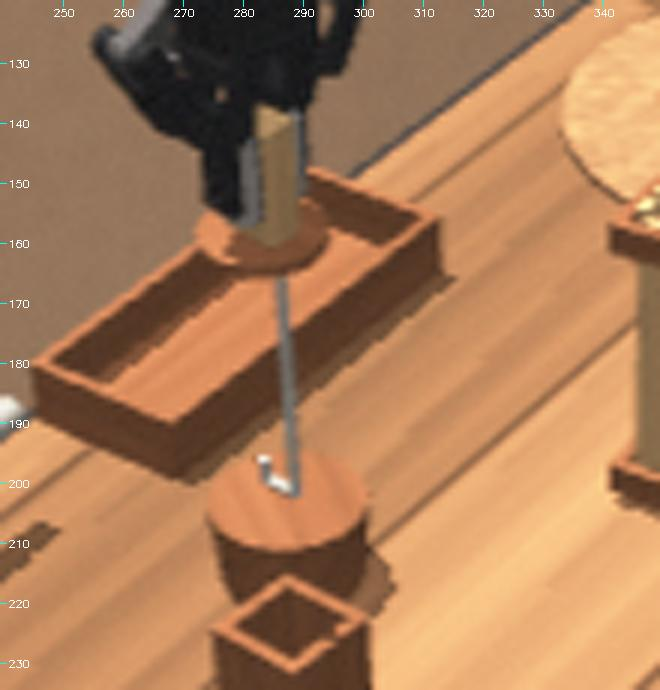

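```bash
cat >> h.py <<'E'
def hookpts(tcp,yaw,dz=.130):
    # tcp pos, jaw yaw deg; rod x = jaw yaw-90
    a=np.radians(yaw-90);r=np.array([np.cos(a),np.sin(a),0]);s=np.array([tcp[0],tcp[1],tcp[2]-dz])
    return np.array([s-.008*r+[0,0,.115],s-.008*r,s+.008*r,s+.008*r+[0,0,.008]])
E
python3 - <<'E'
from h import *
P=hookpts([.6481,.0146,.3174],84.95)
uv=proj("side",P);print(((uv-[240,120]+.5)*6).round(0))
S=cs([(213,628),(287,575),(372,622),(292,672)],240,120,6)
P=np.array([onplane("side",u,.122) for u in S]);print(P[:,:2].round(4).tolist(),P.mean(0))
E
```

```text
[[271. 259.]
 [289. 504.]
 [260. 488.]
 [258. 472.]]
[[0.6703, 0.0334], [0.6665, -0.011], [0.6186, -0.0062], [0.6263, 0.0373]] [0.64540902 0.01340019 0.122     ]
```

```bash
python3 - <<'E'
from h import *
S=cs([(82,157),(195,63),(440,130),(342,235)],330,135,7)
for d in((0,0),(-.6,1.8),(-1,1.8)):
    print(d,np.mean([onplane("side",np.add(u,d),.16) for u in S],0))
    print(np.mean([onplane("side",np.add(u,d),.122) for u in cs([(213,628),(287,575),(372,622),(292,672)],240,120,6)],0))
    print(np.mean([onplane("side",np.add(u,d),.177) for u in cs([(147,107),(177,90),(228,118),(195,138)],260,190,7)],0))
E
```

```text
(0, 0) [ 0.61614465 -0.30335509  0.16      ]
[0.64540902 0.01340019 0.122     ]
[0.64657008 0.01392324 0.177     ]
(-0.6, 1.8) [ 0.61276419 -0.29490498  0.16      ]
[0.64235962 0.01971327 0.122     ]
[0.64342989 0.02026606 0.177     ]
(-1, 1.8) [ 0.61366359 -0.29430477  0.16      ]
[0.6431725  0.02026282 0.122     ]
[0.64422319 0.02080077 0.177     ]
```

```bash
cat >> h.py <<'E'
def circ(c,r,n=24):
    t=np.linspace(0,2*np.pi,n,endpoint=False);return np.c_[c[0]+r*np.cos(t),c[1]+r*np.sin(t),np.full(n,c[2])]
def sq(c,a,b,yaw,z,n=8):
    L=[];k=[(a,b),(-a,b),(-a,-b),(a,-b),(a,b)]
    for i in range(4):
        for t in np.linspace(0,1,n,endpoint=False): L.append([k[i][0]*(1-t)+k[i+1][0]*t,k[i][1]*(1-t)+k[i+1][1]*t,z])
    return T([c[0],c[1],np.radians(yaw)],np.array(L))
E
python3 - <<'E'
from h import *
P=np.r_[circ((.648,.0146,.127),.025,36),sq((.648,.0146),.013,.008,-5,.177,4)]
crop("pics/side0.png",260,190,60,60,9,"pics/a.png",pts=proj("side",P))
crop("pics/side2.png",260,190,60,60,9,"pics/b.png",pts=proj("side",P))
crop("pics/top0.png",285,180,60,50,9,"pics/c.png",pts=proj("top",P))
a=np.hstack([cv2.imread("pics/a.png"),cv2.imread("pics/b.png")]);cv2.imwrite("pics/ab.png",cv2.resize(a,(800,400)))
E
```

```text
(no output)
```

View pics/ab.png

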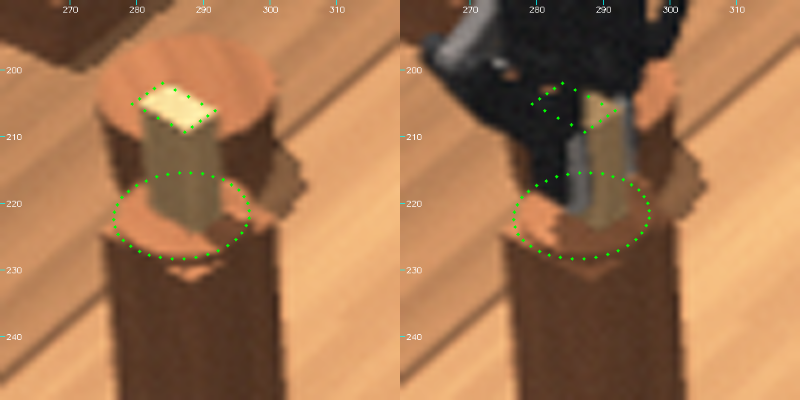

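View pics/c.png

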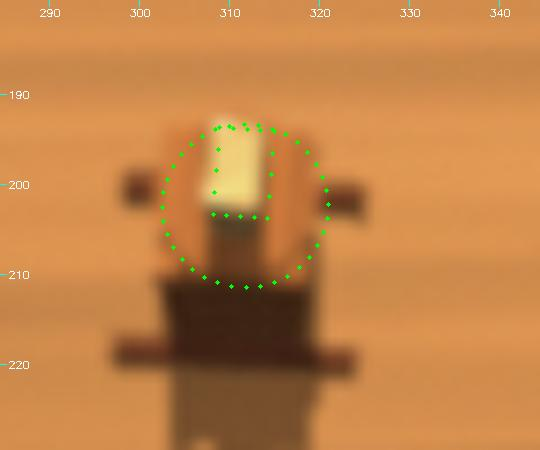

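```bash
python3 - <<'E'
from h import *
crop("pics/side3.png",262,130,45,45,14,"pics/a.png",grid=5)
E
```

```text
(no output)
```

View pics/a.png

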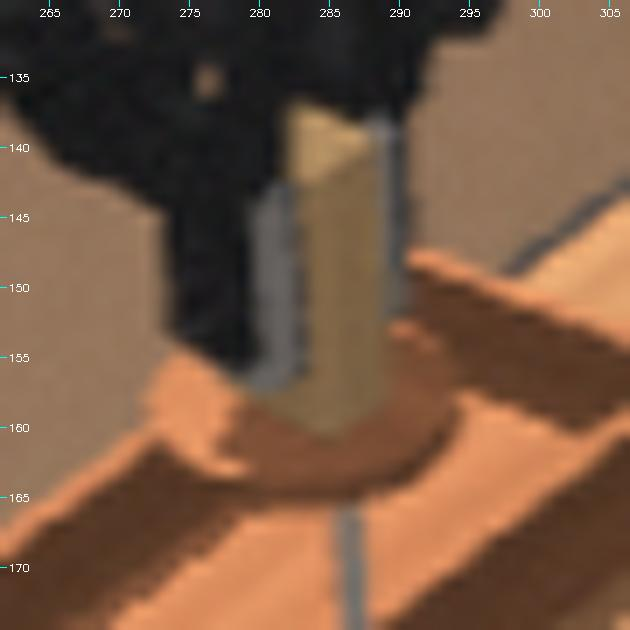

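send_rows(
  targets=[
    [1,-4,-30,0,2],
    [1,-8,-80,0,5],
    [1,-12,-130,0,9.5],
    [1,-16,-180,0,9.5],
    [1,-20,-230,0,9.5],
    [1,-24,-275,0,9.5],
    [1,-28,-305,0,9.5],
    [1,-28,-313,0,9.5],
    [1,-28,-313,0,9.5],
    [1,-28,-313,0,9.5],
  ],
)

```text
time: 6.8
ee_pos: [0.6199, -0.2972, 0.3161]
tcp_rot: [-180.0, -0.0, 94.5]
wrist_force: [0.6, -0.2, -0.9]
opening: 0.0157
```

```bash
python3 snap.py 4; python3 -c "
from h import *
crop('pics/side4.png',320,80,100,100,7,'pics/a.png')
crop('pics/top4.png',385,150,80,85,8,'pics/b.png')"
```

```text
6.9 [-2.5620e+01  3.1560e+01  5.3550e+01  1.1199e+02  1.0000e-02 -3.0150e+01] [ 0.6199 -0.2972  0.3165] [179.99  -0.    94.54] [-0.95 -0.08 -2.01] 0.015354646118968276
```

View pics/a.png

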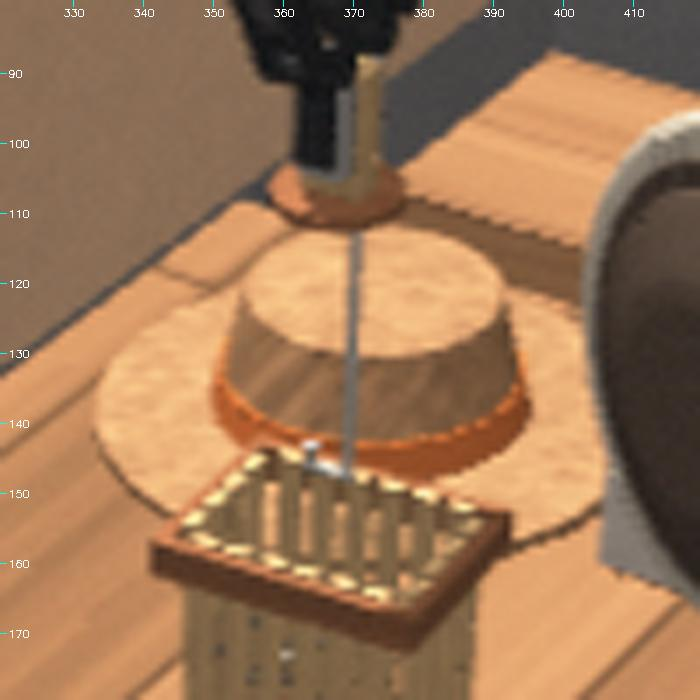

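View pics/b.png

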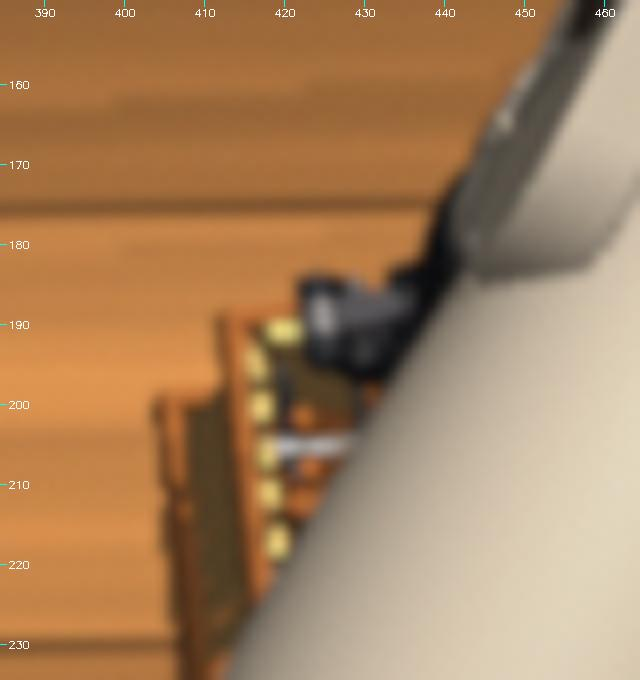

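```bash
python3 - <<'E'
from h import *
t=np.array([.6199,-.2972,.3165]);a=np.radians(4.5);t[:2]-=.0015*np.array([np.cos(a),np.sin(a)])
P=hookpts(t,94.5);uv=proj("side",P);print(((uv-[320,80]+.5)*7).round(0)); print(((proj("side",P+[0,0,-.0025])-[320,80]+.5)*7).round(0))
crop("pics/side4.png",350,130,40,40,16,"pics/a.png",grid=5,pts=uv[1:])
E
```

```text
[[352. 211.]
 [341. 482.]
 [304. 471.]
 [305. 453.]]
[[352. 218.]
 [341. 488.]
 [304. 477.]
 [305. 459.]]
```

View pics/a.png

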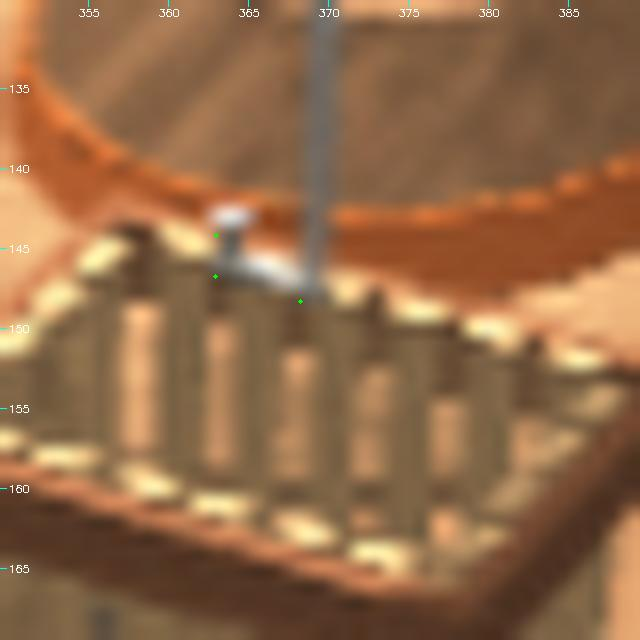

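```bash
python3 - <<'E'
from h import *
u=cs([(242,243)],395,175,8)[0];print(u,onplane("top",u,.088))
def model(c,yaw):
    L=[[.02,y,.088] for y in np.linspace(-.018,.018,5)]
    for s in(.013,-.013): L+=[[x,s,.086] for x in np.linspace(.009,.045,6)]
    return np.r_[T([c[0],c[1],np.radians(yaw)],np.array(L)),sq(c,.057,.044,yaw,.16),sq(c,.045,.032,yaw,.16)]
for n,c,i in(("top",(.6218,-.301),0),("side",(.6161,-.3034),0)):
    P=model(c,4.5)
    a=(395,175,65,65,10) if n=="top" else (330,135,70,60,10)
    crop(f"pics/{n}0.png",*a,f"pics/o_{n}.png",pts=proj(n,P))
E
```

```text
(424.75, 204.875) [ 0.64427183 -0.29952374  0.088     ]
```

View pics/o_top.png

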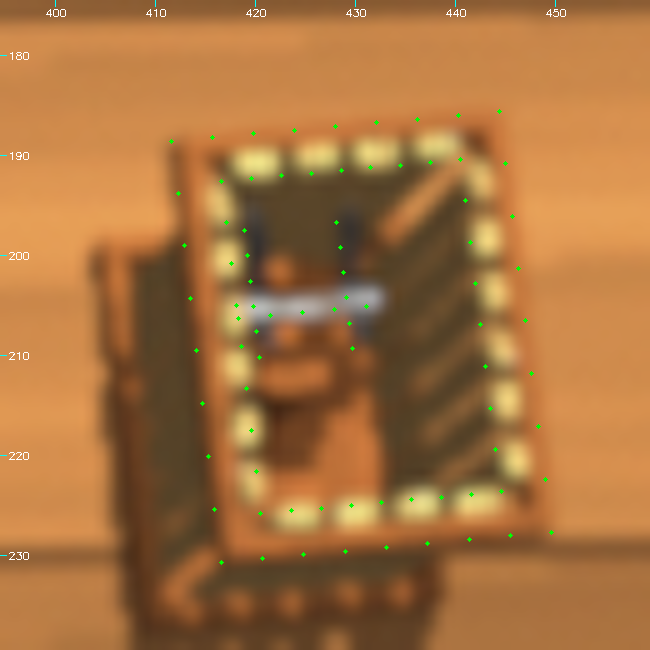

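View pics/o_side.png

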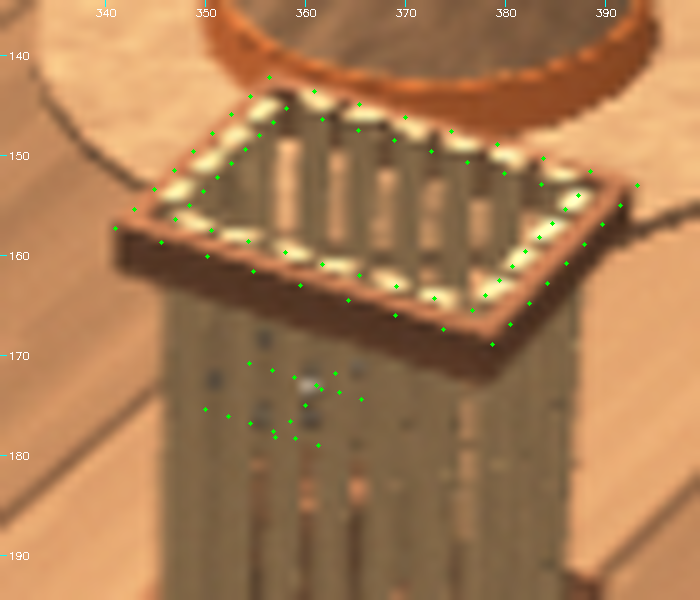

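```bash
python3 - <<'E'
from h import *
c=(.6161,-.3034)
L=[[.02,y,.088] for y in np.linspace(-.018,.018,5)]
for s in(.013,-.013): L+=[[x,s,.086] for x in np.linspace(.009,.045,4)]
print(proj("side",T([*c,np.radians(4.5)],np.array(L))).round(1))
crop("pics/side0.png",343,160,36,32,20,"pics/a.png",grid=5)
E
```

```text
[[363.1 171.9]
 [361.6 173.5]
 [360.1 175.1]
 [358.6 176.7]
 [357.1 178.3]
 [361.4 179.1]
 [357.6 177.9]
 [353.8 176.7]
 [350.1 175.5]
 [365.7 174.4]
 [361.9 173.2]
 [358.2 172.1]
 [354.5 170.9]]
```

View pics/a.png

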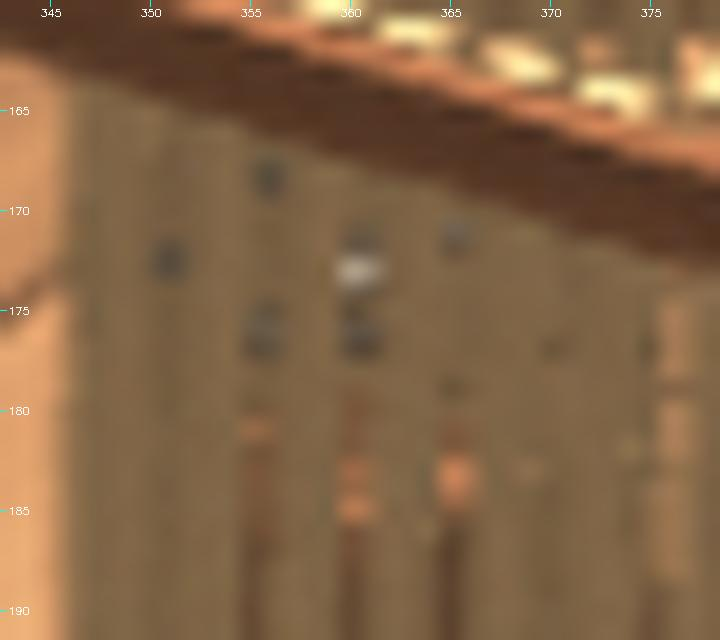

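send_rows(
  targets=[
    [1,1.5,-3,0,0],
    [1,1.5,-3,-20,0],
    [1,1.5,-3,-45,0],
    [1,1.5,-3,-70,0],
    [1,1.5,-3,-95,0],
    [1,1.5,-3,-118,0],
    [1,1.5,-3,-118,0],
    [1,1.5,-3,-118,0],
  ],
)

```text
time: 7.9
ee_pos: [0.6214, -0.3013, 0.1995]
tcp_rot: [179.9, 0.0, 94.5]
wrist_force: [0.4, -0.3, -0.7]
opening: 0.0157
```

```bash
python3 snap.py 5; python3 -c "
from h import *
crop('pics/side5.png',330,110,75,85,8,'pics/a.png')
crop('pics/top5.png',395,175,65,65,8,'pics/b.png')"
```

```text
8.0 [-25.88  24.99  30.79  95.68  -0.   -30.34] [ 0.6215 -0.3015  0.1998] [1.799e+02 6.000e-02 9.446e+01] [-0.   -0.77 -1.11] 0.015376762862051297
```

View pics/a.png

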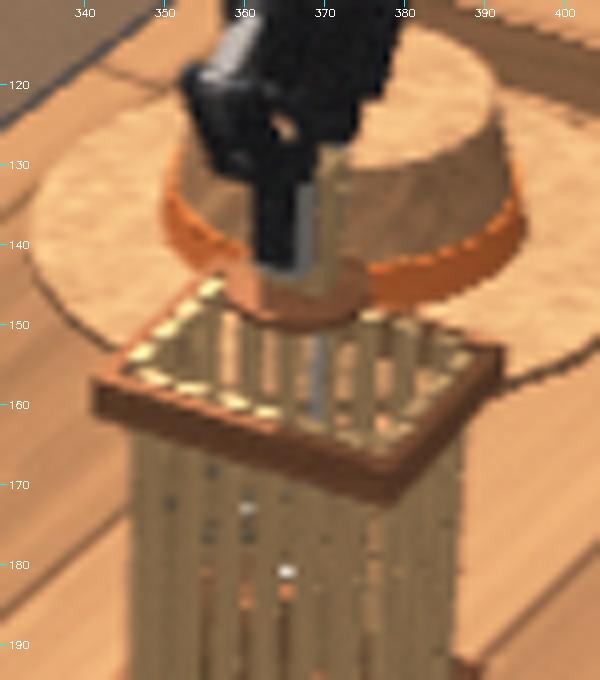

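View pics/b.png

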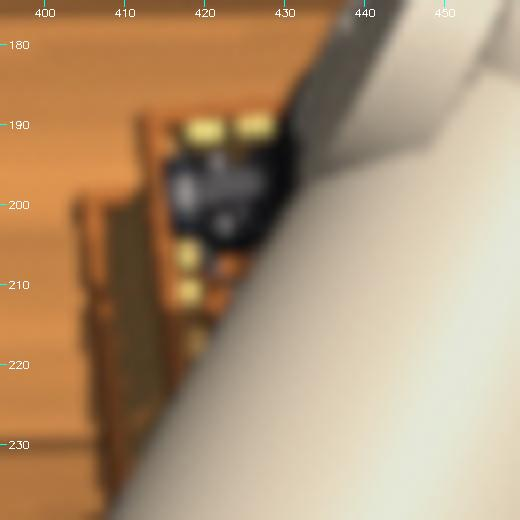

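```bash
python3 - <<'E'
from h import *
t=np.array([.6215,-.3015,.1998]);a=np.radians(4.5);t[:2]-=.0015*np.array([np.cos(a),np.sin(a)])
P=hookpts(t,94.5);uv=proj("side",P);print(uv.round(1), (uv+[.95,-1.5]).round(1))
E
```

```text
[[368.6 148. ]
 [367.2 183. ]
 [362.2 181.4]
 [362.3 179.1]] [[369.5 146.5]
 [368.2 181.5]
 [363.1 179.9]
 [363.2 177.6]]
```

send_rows(
  targets=[
    [1,5,0.7,0,0],
    [1,10,1.4,0,0],
    [1,15,2,0,0],
    [1,18.5,2.5,0,0],
    [1,18.5,2.5,0,0],
    [1,18.5,2.5,0,0],
  ],
)

```text
time: 8.75
ee_pos: [0.6395, -0.2989, 0.1982]
tcp_rot: [-180.0, -0.0, 94.5]
wrist_force: [-0.2, -0.7, 0.1]
opening: 0.0156
```

```bash
python3 snap.py 6 side; python3 -c "
from h import *
crop('pics/side6.png',343,160,36,32,20,'pics/a.png',grid=5)"
```

```text
8.8 [-25.05  27.61  34.19  96.58  -0.   -29.5 ] [ 0.6395 -0.2989  0.1983] [-180.     -0.     94.46] [ 1.22  0.07 -0.97] 0.015415618783099853
```

View pics/a.png

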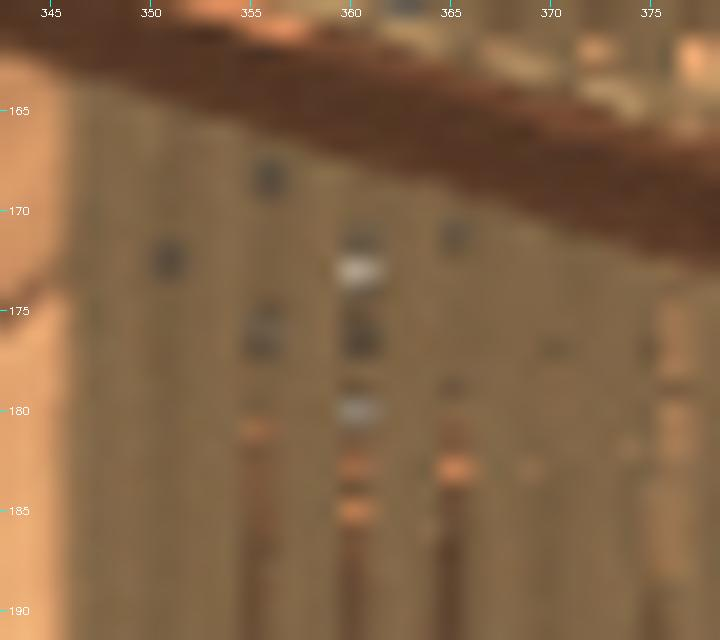

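send_rows(
  targets=[
    [1,0.7,0,4,0],
    [1,0.7,0,8,0],
    [1,0.7,0,12,0],
    [1,0.7,0,15,0],
    [1,0.7,0,18,0],
    [1,0.7,0,21,0],
    [1,0.7,0,24,0],
    [1,0.7,0,27,0],
    [1,0.7,0,28,0],
    [1,0.7,0,28,0],
  ],
)

```text
time: 10.05
ee_pos: [0.6403, -0.2989, 0.2264]
tcp_rot: [180.0, 0.0, 94.5]
wrist_force: [0.2, 0.5, -2.4]
opening: 0.0155
```

```bash
python3 snap.py 7 side; python3 -c "
from h import *
crop('pics/side7.png',335,130,60,75,9,'pics/a.png',grid=5)"
```

```text
10.1 [-25.02  28.81  39.01 100.21   0.   -29.48] [ 0.6403 -0.2988  0.2262] [-180.     -0.     94.46] [ 1.   -1.09 -3.27] 0.01575714468211397
```

View pics/a.png

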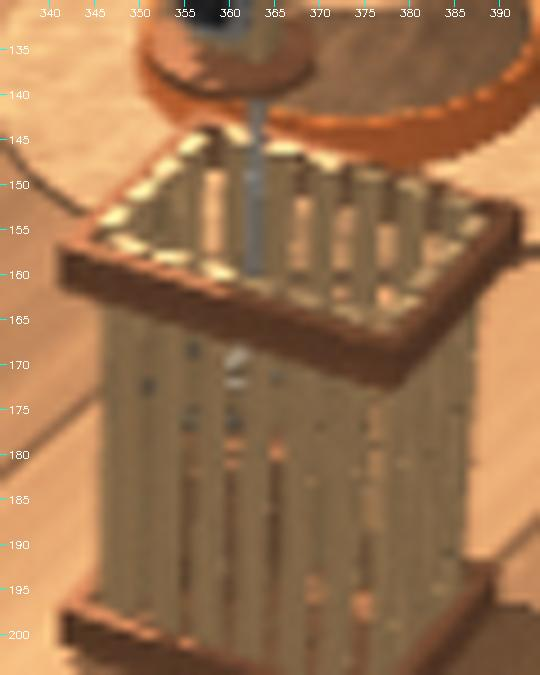

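send_rows(
  targets=[
    [1,-2,-0.2,0,0],
    [1,-6,-0.5,0,0],
    [1,-11,-0.9,0,0],
    [1,-16,-1.3,0,0],
    [1,-21,-1.7,0,0],
    [1,-26,-2.1,0,0],
    [1,-31,-2.5,0,0],
    [1,-36,-2.9,0,0],
    [1,-39,-3.1,0,0],
    [1,-39,-3.1,0,0],
  ],
)

```text
time: 11.35
ee_pos: [0.6011, -0.302, 0.2264]
tcp_rot: [180.0, 0.0, 94.4]
wrist_force: [0.5, -0.0, -2.7]
opening: 0.0154
```

```bash
python3 snap.py 8 side; python3 -c "
from h import *
crop('pics/side8.png',335,130,60,75,9,'pics/a.png',grid=5)"
```

```text
11.4 [-26.67  23.02  31.14  98.11   0.   -31.12] [ 0.6012 -0.302   0.2263] [179.99  -0.    94.45] [ 0.16  0.32 -2.64] 0.015438476247484803
```

View pics/a.png

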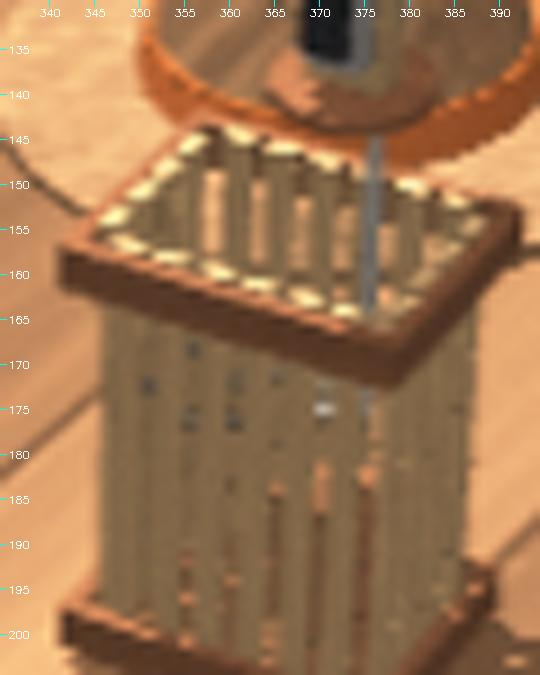

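send_rows(
  targets=[
    [1,0,0,4,0],
    [1,0,0,12,0],
    [1,0,0,26,0],
    [1,0,0,46,0],
    [1,0,0,70,0],
    [1,0,0,95,0],
    [1,0,0,120,0],
    [1,0,0,142,0],
    [1,0,0,158,0],
    [1,0,0,160,0],
  ],
)

```text
time: 12.65
ee_pos: [0.5976, -0.3001, 0.3809]
tcp_rot: [179.9, 0.1, 94.5]
wrist_force: [1.0, 0.1, -2.4]
opening: 0.0157
```

```bash
python3 snap.py 9 side; python3 -c "
from h import *
crop('pics/side9.png',320,80,90,100,7,'pics/a.png',grid=5)
# mat centre
S=cs([(50,290),(248,55),(575,185),(392,437)],305,255,8)
Tt=cs([(85,105),(490,65),(522,487),(110,505)],283,238,10)
P=np.array([onplane('side',u,.005) for u in S]);print(P.round(4)[:,:2].tolist(),P.mean(0), np.mean([onplane('side',np.add(u,(-.9,1.3)),.005) for u in S],0))
P=np.array([onplane('top',u,.005) for u in Tt]);print(P.round(4)[:,:2].tolist(),P.mean(0))"
```

```text
12.7 [-26.66  37.21  70.77 123.22   0.   -31.12] [ 0.5978 -0.3001  0.3822] [1.7971e+02 1.7000e-01 9.4460e+01] [ 0.73  0.67 -1.67] 0.015674903243666424
[[0.5337, 0.0776], [0.543, -0.0427], [0.4255, -0.0511], [0.415, 0.0692]] [0.47930158 0.01326327 0.005     ] [0.47863549 0.01823644 0.005     ]
[[0.5383, 0.0772], [0.5484, -0.0403], [0.4262, -0.0474], [0.4227, 0.0709]] [0.48387363 0.01509108 0.005     ]
```

View pics/a.png

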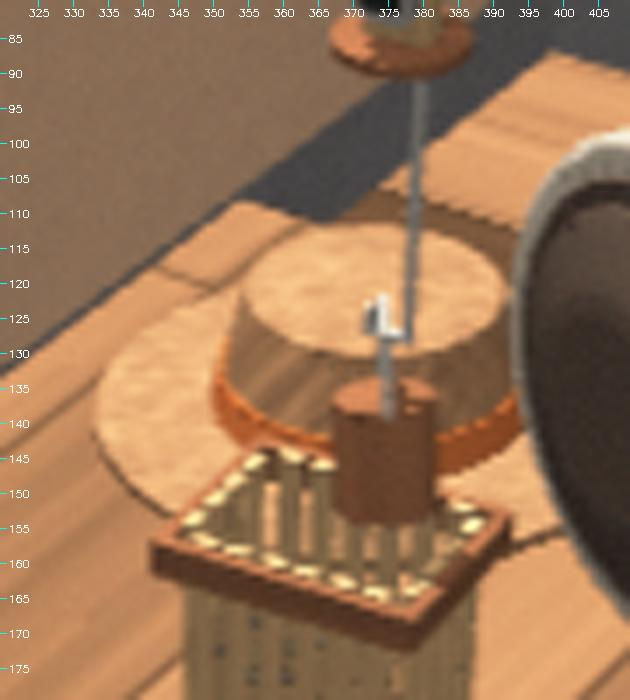

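send_rows(
  targets=[
    [1,-3,8,0,0],
    [1,-9,22,0,0],
    [1,-18,45,0,0],
    [1,-29,75,0,0],
    [1,-40,108,0,0],
    [1,-52,142,0,0],
    [1,-64,176,0,0],
    [1,-76,210,0,0],
    [1,-88,242,-5,0],
    [1,-98,268,-15,0],
  ],
)

```text
time: 13.95
ee_pos: [0.4996, -0.0309, 0.3689]
tcp_rot: [179.5, 0.2, 94.5]
wrist_force: [0.9, -0.3, -1.2]
opening: 0.0156
```

send_rows(
  targets=[
    [1,-7,20,-20,0],
    [1,-12,35,-42,0],
    [1,-15,43,-66,0],
    [1,-17,47,-88,0],
    [1,-17,47,-105,0],
    [1,-17,47,-115,0],
    [1,-17,47,-120,0],
    [1,-17,47,-120,0],
  ],
)

```text
time: 14.95
ee_pos: [0.4827, 0.0149, 0.2475]
tcp_rot: [179.7, 0.2, 94.4]
wrist_force: [0.2, 0.0, -2.4]
opening: 0.0155
```

```bash
python3 snap.py 10; python3 -c "
from h import *
crop('pics/side10.png',290,170,110,150,5,'pics/a.png')
crop('pics/top10.png',270,220,80,80,7,'pics/b.png')"
```

```text
15.05 [ 1.85 -4.11  2.77 96.57 -0.14 -2.6 ] [0.4828 0.0149 0.2477] [1.797e+02 1.500e-01 9.445e+01] [ 0.38 -0.98 -2.36] 0.015420662120730068
```

View pics/a.png

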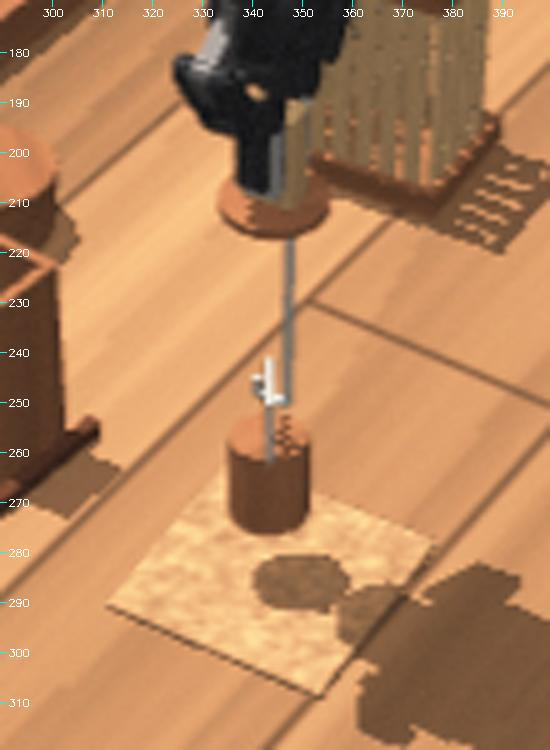

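View pics/b.png

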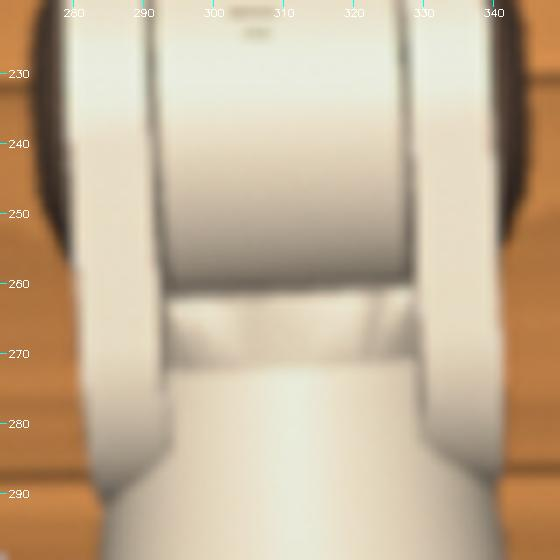

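send_rows(
  targets=[
    [1,0,0,-10,0],
    [1,0,0,-22,0],
    [1,0,0,-32,0],
    [1,0,0,-37,0],
    [1,0,0,-40,0],
    [1,0,0,-42,0],
    [1,0,0,-45,0],
    [1,0,0,-50,0],
    [1,0,0,-56,0],
    [1,0,0,-56,0],
  ],
)

```text
time: 16.3
ee_pos: [0.4822, 0.015, 0.1904]
tcp_rot: [179.8, 0.1, 94.5]
wrist_force: [0.2, -0.5, -1.9]
opening: 0.0155
```

```bash
python3 snap.py 11 side; python3 -c "
from h import *
crop('pics/side11.png',305,190,80,110,7,'pics/a.png')"
```

```text
16.35 [ 1.86 -5.12 -4.51 90.39 -0.14 -2.6 ] [0.4823 0.015  0.1908] [1.7978e+02 1.5000e-01 9.4460e+01] [ 0.09 -0.53 -0.91] 0.015522694212169222
```

View pics/a.png

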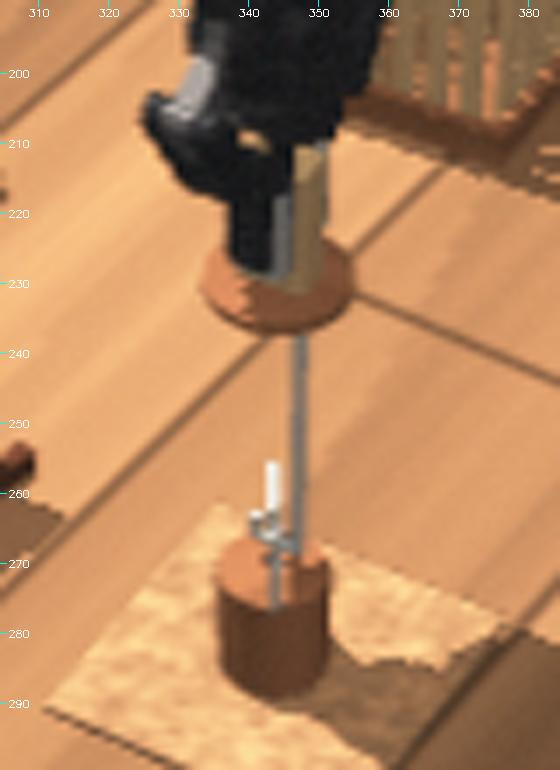

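send_rows(
  targets=[
    [1,-4,-0.3,0,0],
    [1,-9,-0.7,0,0],
    [1,-15,-1.2,0,0],
    [1,-21,-1.7,0,0],
    [1,-27,-2.1,0,0],
    [1,-32,-2.5,0,0],
    [1,-32,-2.5,0,0],
  ],
)

```text
time: 17.23
ee_pos: [0.4503, 0.0124, 0.1912]
tcp_rot: [179.7, 0.2, 94.5]
wrist_force: [0.7, -0.0, -0.7]
opening: 0.0155
```

```bash
python3 snap.py 12 side; python3 -c "
from h import *
crop('pics/side12.png',305,190,80,110,7,'pics/a.png')"
```

```text
17.275 [ 1.67 -9.51 -8.41 90.83 -0.14 -2.79] [0.4505 0.0125 0.1911] [1.7973e+02 1.5000e-01 9.4460e+01] [ 0.93  0.48 -0.13] 0.015974170960668437
```

View pics/a.png

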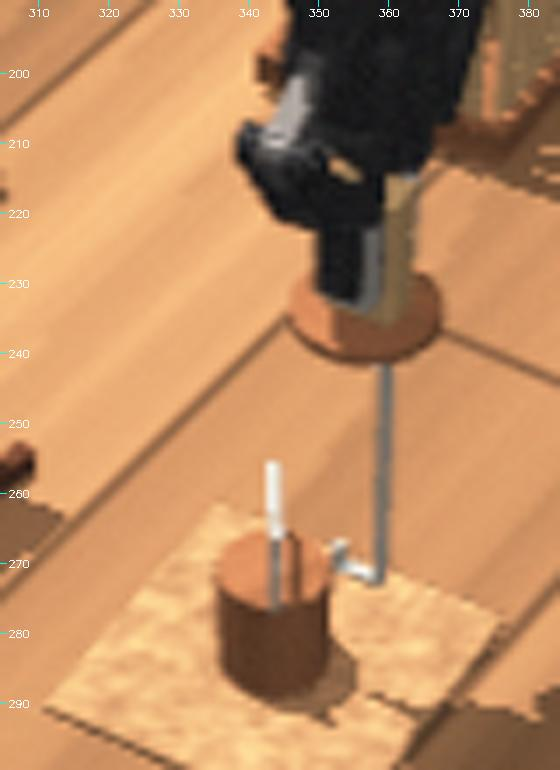

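send_rows(
  targets=[
    [1,-4,0,10,0],
    [1,-4,0,40,0],
    [1,-4,0,80,0],
    [1,0,0,115,-2],
    [1,30,1,125,-5],
    [1,75,2,125,-9.5],
    [1,125,3,125,-9.5],
    [1,170,4,125,-9.5],
    [1,192,5,125,-9.5],
    [1,196.5,5,120,-9.5],
  ],
)

```text
time: 18.52
ee_pos: [0.6481, 0.0175, 0.3102]
tcp_rot: [179.8, 0.2, 85.0]
wrist_force: [0.0, 0.4, -0.9]
opening: 0.0155
```

send_rows(
  targets=[
    [1,0,0,-10,0],
    [1,0,0,-20,0],
    [1,0,0,-20,0],
  ],
)

```text
time: 18.9
ee_pos: [0.6459, 0.0174, 0.2906]
tcp_rot: [179.8, 0.2, 85.0]
wrist_force: [-0.6, -0.2, -1.1]
opening: 0.0155
```

```bash
python3 snap.py 13 side; python3 -c "
from h import *
crop('pics/side13.png',250,120,80,130,6,'pics/a.png')
crop('pics/side13.png',265,190,50,50,14,'pics/b.png',grid=5)"
```

```text
18.95 [  1.62  21.36  36.38 104.8   -0.18   6.66] [0.6461 0.0174 0.2913] [1.7976e+02 1.5000e-01 8.4960e+01] [ 0.54  0.29 -0.95] 0.01593868753370244
```

View pics/a.png

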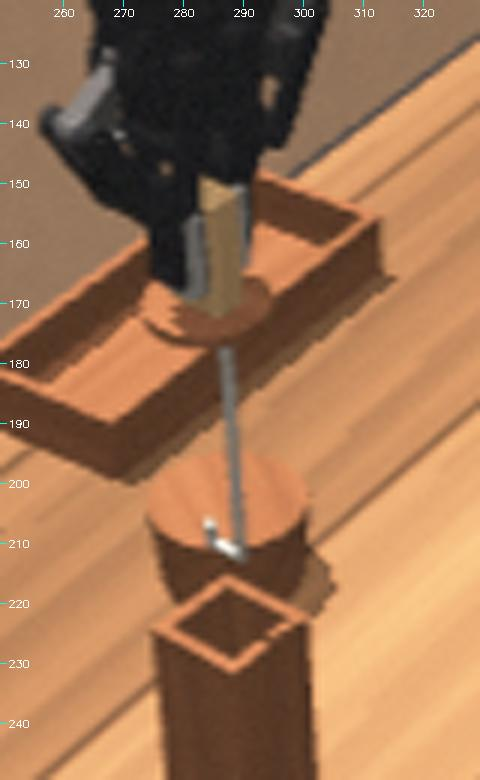

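View pics/b.png

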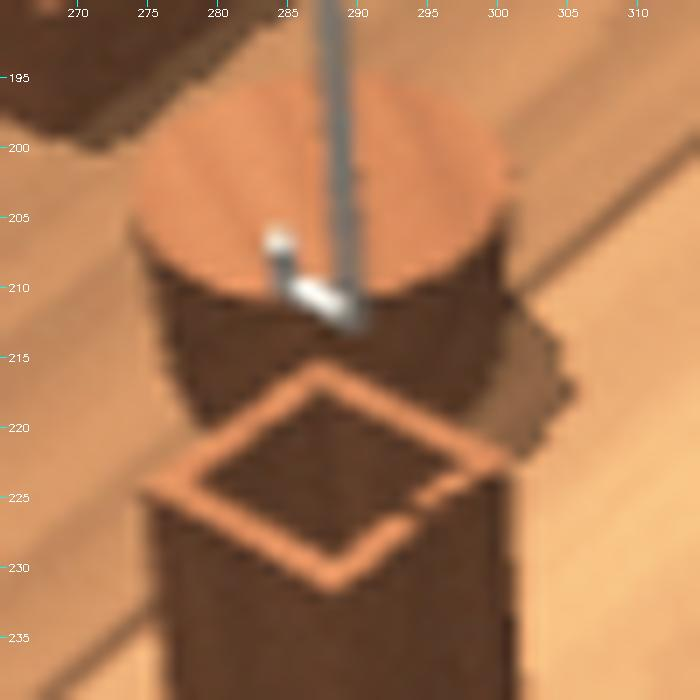

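```bash
python3 - <<'E'
from h import *
a=proj("side",[[.645,.0175,.161],[.645,.0175,.122],[.646,.0175,.122],[.645,.0185,.122]]);print(a, a[1]-a[0],a[2]-a[1],a[3]-a[1])
t=np.array([287.8,223.4])-(np.array([287.1,211.1])+a[1]-a[0])
print(np.linalg.solve(np.c_[a[2]-a[1],a[3]-a[1]],t))
E
```

```text
[[286.16120897 211.91192852]
 [287.10406018 224.41445155]
 [286.78247053 224.26916475]
 [286.85318424 224.62954057]] [ 0.94285121 12.50252303] [-0.32158965 -0.1452868 ] [-0.25087593  0.21508902]
[ 0.97560504 -0.28258299]
```

send_rows(
  targets=[
    [1,1,0,-20,0],
    [1,1,0,-45,0],
    [1,1,0,-75,0],
    [1,1,0,-105,0],
    [1,1,0,-130,0],
    [1,1,0,-145,0],
    [1,1,0,-150,0],
    [1,1,0,-153,0],
    [1,1,0,-153.5,0],
  ],
)

```text
time: 20.08
ee_pos: [0.6483, 0.0175, 0.1383]
tcp_rot: [179.7, 0.1, 85.0]
wrist_force: [-0.3, -0.4, -1.7]
opening: 0.0157
```

```bash
python3 snap.py 14 side; python3 -c "
from h import *
crop('pics/side14.png',250,180,70,90,8,'pics/a.png')"
```

```text
20.125 [ 1.62 17.51 14.29 86.49 -0.18  6.66] [0.6483 0.0175 0.1382] [1.797e+02 1.400e-01 8.496e+01] [ 0.68  0.98 -1.7 ] 0.015605511324733116
```

View pics/a.png

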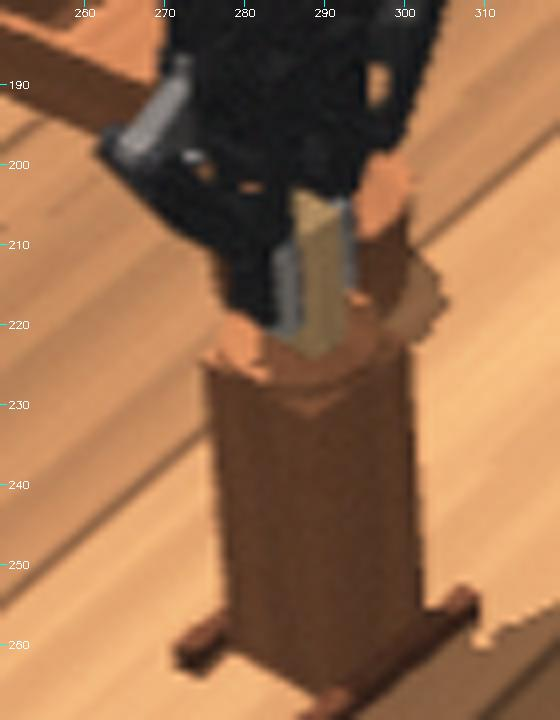

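send_rows(
  targets=[
    [1,0,0,-1,0],
    [1,0,0,-1.5,0],
    [1,0,0,-1.5,0],
  ],
)

```text
time: 20.5
ee_pos: [0.6484, 0.0174, 0.1372]
tcp_rot: [179.7, 0.1, 85.0]
wrist_force: [-0.4, -1.0, 5.1]
opening: 0.0154
```

Seated (force +5 N). Release and rise.

send_rows(
  targets=[
    [0.6,0,0,0.5,0],
    [0.3,0,0,0.5,0],
    [0,0,0,0.5,0],
    [0,0,0,0.5,0],
    [0,0,0,20,0],
    [0,0,0,50,0],
    [0,0,0,80,0],
    [0,-30,0,110,0],
    [0,-80,0,110,-10],
    [0,-140,-80,110,-20],
  ],
)

```text
time: 21.75
ee_pos: [0.5293, -0.0311, 0.2464]
tcp_rot: [179.7, 0.1, 64.9]
wrist_force: [1.0, -1.1, 0.4]
opening: 0.0853
```

```bash
python3 snap.py 15; python3 -c "
from h import *
crop('pics/side15.png',260,180,70,90,8,'pics/a.png')
crop('pics/top15.png',285,180,60,110,7,'pics/b.png')
crop('pics/side15.png',320,245,50,55,14,'pics/c.png',grid=5)"
```

```text
21.85 [-3.65  2.21  8.95 96.52 -0.28 21.78] [ 0.5277 -0.0351  0.2472] [179.69   0.18  64.57] [0.1  0.49 0.93] 0.08511211734137818
```

View pics/a.png

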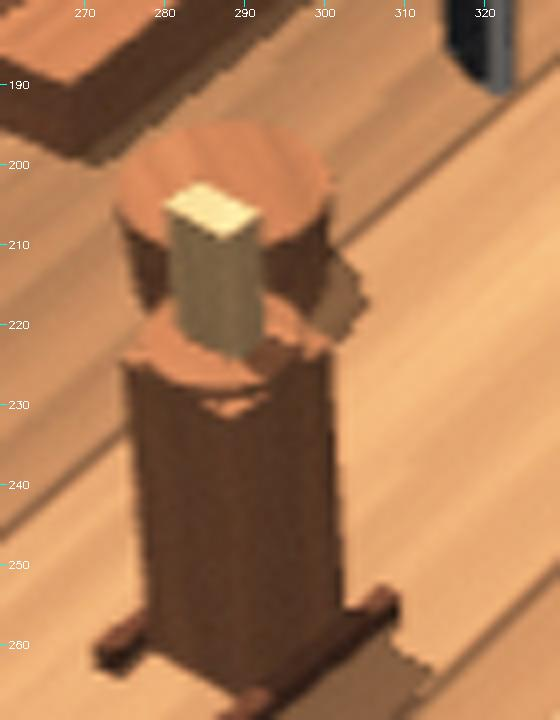

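View pics/b.png

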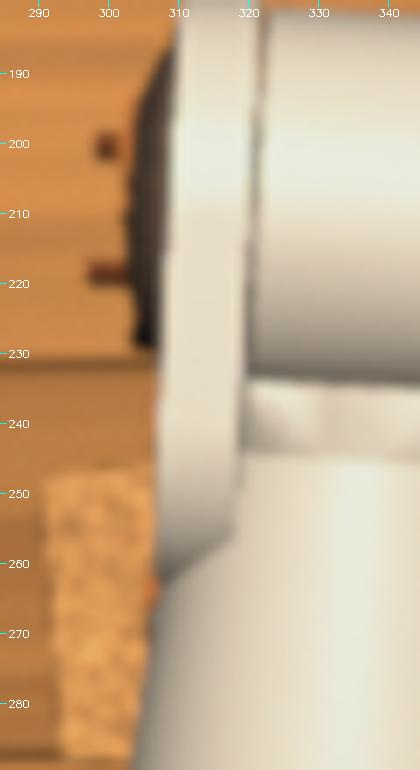

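View pics/c.png

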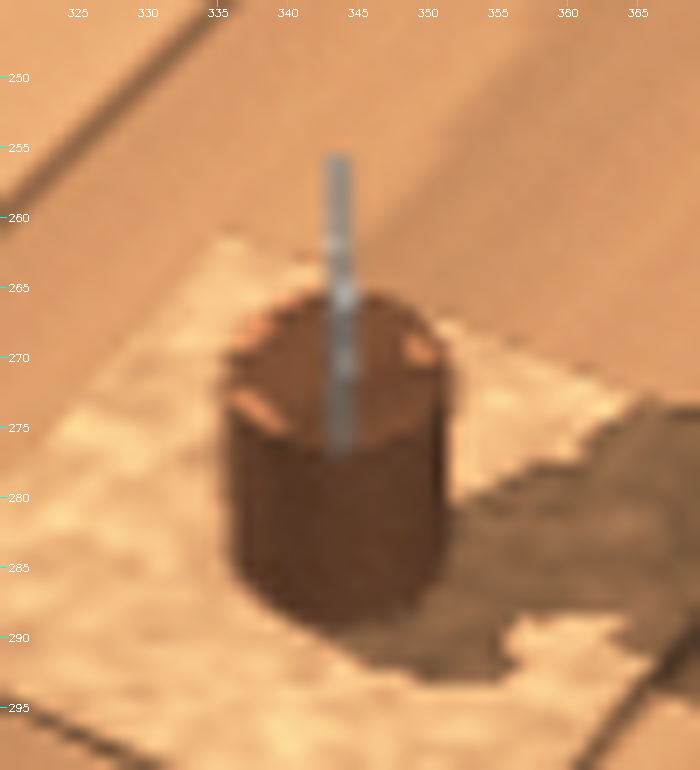

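```bash
python3 - <<'E'
from h import *
print(onplane("side",(343.75-.9,270.8+1.3),.051), onplane("side",(343.75,270.8),.051))
# bar mid: bar from v 255.5 (far end top) ; overlay
for (x,y) in((.4807,.015),(.477,.0195)):
  for yaw in(33.5,):
    P=T([x,y,np.radians(yaw)],np.array([[0,.018,.083],[0,-.018,.083],[0,0,.081],[0,.018,.051],[0,-.018,.051],[0,0,.005]]));print(x,y,proj("side",P).round(1).tolist())
E
```

```text
[0.47916866 0.01894426 0.051     ] [0.47987838 0.01399246 0.051     ]
0.4807 0.015 [[343.3, 266.4], [343.3, 256.1], [343.3, 261.8], [343.2, 276.2], [343.3, 265.8], [343.1, 284.4]]
0.477 0.0195 [[343.5, 268.1], [343.6, 257.7], [343.5, 263.5], [343.4, 277.9], [343.5, 267.4], [343.4, 286.0]]
```

send_rows(
  targets=[
    [0,-15,15,-10,-10],
    [0,-30,32,-30,-20],
    [0,-45,48,-50,-28],
    [0,-48,51,-60,-31],
    [0,-48,51,-60,-31],
  ],
)

```text
time: 22.48
ee_pos: [0.4822, 0.0188, 0.1856]
tcp_rot: [179.8, 0.2, 34.0]
wrist_force: [-0.1, -1.2, -0.3]
opening: 0.0853
```

send_rows(
  targets=[
    [0,-2,-2.5,-30,-0.5],
    [0,-2,-2.5,-65,-0.5],
    [0,-2,-2.5,-95,-0.5],
    [0,-2,-2.5,-115,-0.5],
    [0,-2,-2.5,-119.5,-0.5],
    [0,-2,-2.5,-119.5,-0.5],
  ],
)

```text
time: 23.22
ee_pos: [0.481, 0.0159, 0.0673]
tcp_rot: [179.7, 0.1, 33.5]
wrist_force: [0.2, 0.9, -0.3]
opening: 0.0859
```

```bash
python3 snap.py 16 side; python3 -c "
from h import *
crop('pics/side16.png',305,220,80,80,8,'pics/a.png')"
```

```text
23.275 [  2.06  -4.46 -17.5   76.88  -0.29  58.58] [0.4812 0.0159 0.0676] [1.7972e+02 8.0000e-02 3.3480e+01] [ 0.08 -0.37  0.45] 0.08529770766728158
```

View pics/a.png

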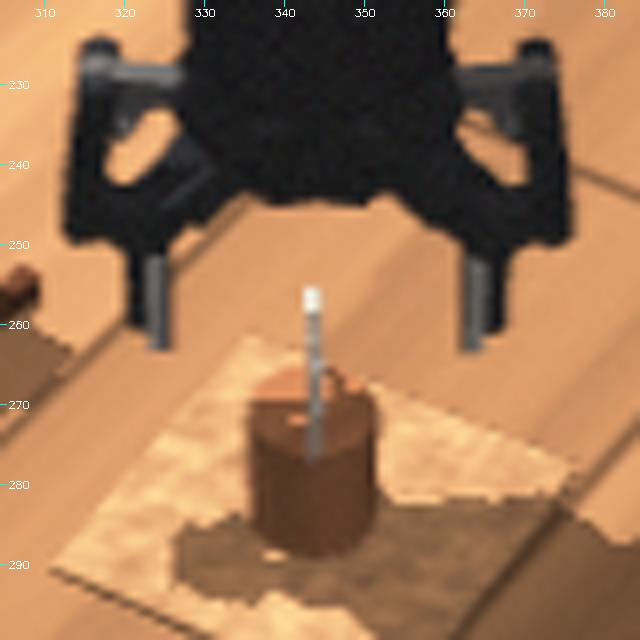

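```bash
python3 - <<'E'
from h import *
a=np.radians(33.5);j=np.array([np.cos(a),np.sin(a)]);k=np.array([-j[1],j[0]]);c=np.array([.4812,.0159])
for s in(1,-1):
  for w in(.011,-.011): print(s,w,proj("side",np.r_[c+s*.0426*j+w*k,.0806]))
P=[np.r_[c+w*k,z] for w,z in((.018,.083),(-.018,.083),(.018,.051),(-.02,.051),(.02,.005))];print(proj("side",np.array(P)))
E
```

```text
1 0.011 [[324.85628186 265.10843546]]
1 -0.011 [[325.12304012 258.77866462]]
-1 0.011 [[360.94678437 265.42127851]]
-1 -0.011 [[360.78798847 259.07408672]]
[[342.86874067 266.57426549]
 [342.95784976 256.20415575]
 [342.80847848 276.29089525]
 [342.90225405 265.32365705]
 [342.71994587 290.34728583]]
```

send_rows(
  targets=[
    [0,-1.5,2,-1,0],
    [0.5,-1.5,2,-1,0],
    [1,-1.5,2,-1,0],
    [1,-1.5,2,-1,0],
    [1,-1.5,2,-1,0],
    [1,-1.5,2,-1,0],
  ],
  squeeze=25,
)

```text
time: 24.02
ee_pos: [0.479, 0.018, 0.0656]
tcp_rot: [179.8, 0.1, 33.5]
wrist_force: [0.1, -0.1, -0.0]
opening: 0.0025
```

```bash
python3 snap.py 17 side; python3 -c "
from h import *
crop('pics/side17.png',320,235,50,60,12,'pics/a.png',grid=5)"
```

```text
24.075 [  2.32  -4.63 -17.89  76.73  -0.28  58.86] [0.479  0.018  0.0655] [1.7975e+02 1.4000e-01 3.3450e+01] [ 0.43 -0.1  -0.57] 0.00300553227603669
```

View pics/a.png

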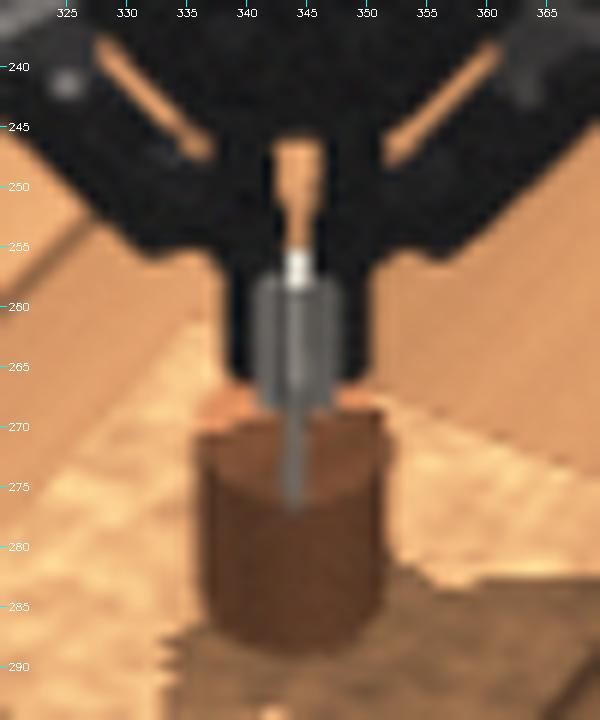

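```bash
python3 - <<'E'
from h import *
a=np.radians(33.5);j=np.array([np.cos(a),np.sin(a)]);k=np.array([-j[1],j[0]]);c=np.array([.479,.018])
P=[np.r_[c+w*k,z] for w,z in((.011,.0655),(-.011,.0655),(.018,.083),(-.018,.083),(.018,.051))];print(proj("side",np.array(P)).round(1))
E
```

```text
[[343.1 270.7]
 [343.2 264.4]
 [343.1 267.4]
 [343.2 257. ]
 [343.1 277.2]]
```

```bash
python3 - <<'E'
from h import *
Tt=cs([(208,70),(500,135),(410,525),(118,460)],195,185,9)
for z in (.0,.02): 
    P=np.array([onplane("top",u,z) for u in Tt]);print(z,P[:,:2].round(4).tolist(),P.mean(0).round(4), np.degrees(np.arctan2(*(P[0]-P[3])[[1,0]])),np.degrees(np.arctan2(*(P[1]-P[2])[[1,0]])),np.linalg.norm(P[0]-P[3]),np.linalg.norm(P[0]-P[1]))
S=cs([(42,268),(375,195),(512,335),(265,487)],195,275,7) # left, back?, right, near top edge corners
for z in(.01,.02):
    P=np.array([onplane("side",np.add(u,(-1.1,1.5)),z) for u in S]);print(z,P[:,:2].round(4).tolist())
print("disc top",onplane("top",(224.9,212.4),.085),"side",onplane("side",(229.1,296.4),.085),onplane("side",(229.1-1.1,296.4+1.5),.085), tri((229.1,296.4),(224.9,212.4)),tri((228,297.9),(224.9,212.4)))
E
```

```text
0.0 [[0.7069, 0.2919], [0.684, 0.1965], [0.5561, 0.2254], [0.5786, 0.3199]] [0.6314 0.2584 0.    ] -12.29166286056258 -12.723961848944231 0.13129473600628205 0.09813371430053137
0.02 [[0.7026, 0.2885], [0.6799, 0.1942], [0.5536, 0.2227], [0.5758, 0.3161]] [0.628  0.2554 0.02  ] -12.29166286056259 -12.72396184894426 0.12973448632685608 0.09696753581588168
0.01 [[0.7009, 0.2899], [0.6305, 0.2018], [0.5524, 0.2237], [0.5769, 0.3168]]
0.02 [[0.6933, 0.2955], [0.6236, 0.2082], [0.5462, 0.2299], [0.5704, 0.3222]]
disc top [0.63118809 0.25663717 0.085     ] side [0.62632275 0.25560847 0.085     ] [0.62524661 0.260426   0.085     ] [0.6295672  0.25555182 0.08354444] [0.6312495  0.25688115 0.07861121]
```

send_rows(
  targets=[
    [1,0,0,8,0],
    [1,0,0,30,0],
    [1,0,0,65,0],
    [1,8,14,105,-5],
    [1,25,45,135,-14],
    [1,50,89,145,-24],
    [1,78,138,145,-34],
    [1,105,186,145,-42],
    [1,125,223,145,-46],
    [1,134,239,140,-46],
  ],
)

```text
time: 25.32
ee_pos: [0.6136, 0.2589, 0.2051]
tcp_rot: [179.7, 0.2, -12.5]
wrist_force: [-0.2, 0.4, -1.3]
opening: 0.0026
```

send_rows(
  targets=[
    [1,2,2,0,0],
    [1,2,3,-5,0],
    [1,2,3,-5,0],
  ],
)

```text
time: 25.7
ee_pos: [0.6146, 0.2588, 0.2007]
tcp_rot: [179.7, 0.2, -12.6]
wrist_force: [-0.4, -0.3, -1.2]
opening: 0.0025
```

```bash
python3 snap.py 18; python3 -c "
from h import *
crop('pics/side18.png',185,215,90,115,7,'pics/a.png')
crop('pics/top18.png',195,185,60,60,9,'pics/b.png')"
```

```text
25.8 [ 2.2900e+01  2.1660e+01  2.6520e+01  9.5100e+01 -1.2000e-01  1.2548e+02] [0.6148 0.2591 0.2011] [ 1.7977e+02  1.3000e-01 -1.2580e+01] [-0.97 -0.59 -0.75] 0.0023864485441013484
```

View pics/a.png

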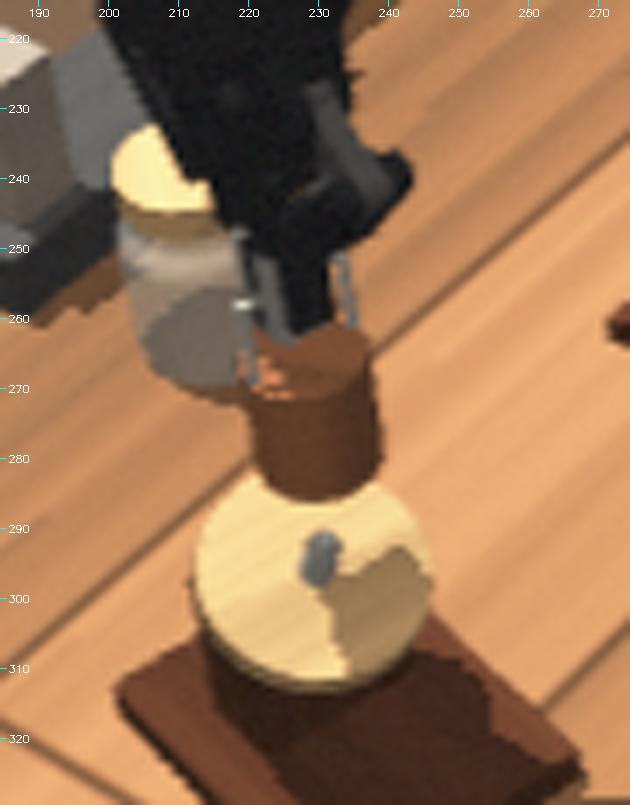

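View pics/b.png

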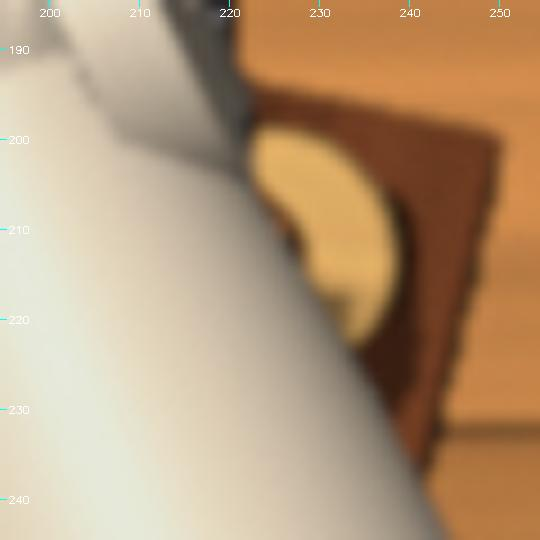

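```bash
python3 - <<'E'
from h import *
off=np.array([1.1,-1.5])
a=np.radians(-12.58);k=np.array([-np.sin(a),np.cos(a)])
c=np.array([.6148,.2591])+.0015*k;zf=.2011-.0605
P=np.r_[circ((*c,zf),.02,40),circ((*c,zf+.046),.02,40),[[*(c+w*k),zf+.076] for w in np.linspace(-.018,.018,7)]]
# spindle model
th=np.radians(25);d=np.array([.6262,.2588,.085]);y=np.radians(-12.5)
p=np.array([-np.sin(th)*np.cos(y),-np.sin(th)*np.sin(y),np.cos(th)]);ey=np.array([-np.sin(y),np.cos(y),0]);ex=np.cross(ey,p)
t=np.linspace(0,2*np.pi,40,endpoint=False)
Q=np.r_[d+.038*(np.outer(np.cos(t),ex)+np.outer(np.sin(t),ey)),d+np.outer(np.linspace(0,.026,5),p)]
crop("pics/side18.png",190,240,75,80,10,"pics/a.png",pts=np.r_[proj("side",P)+off,proj("side",Q)+off])
crop("pics/top0.png",195,185,60,60,9,"pics/b.png",pts=proj("top",Q+[.004,-.0007,0]))
E
```

```text
(no output)
```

View pics/a.png

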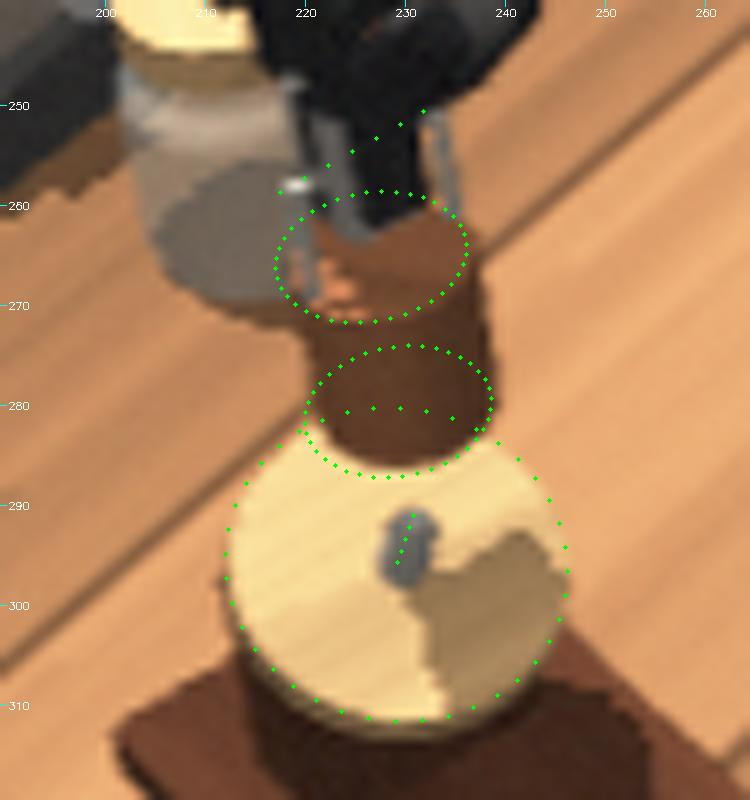

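View pics/b.png

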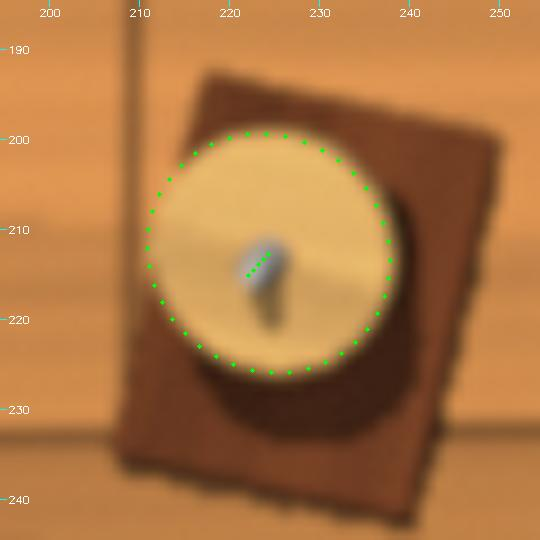

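```bash
python3 - <<'E'
from h import *
a=np.radians(-12.58);j=np.array([np.cos(a),np.sin(a)]);k=np.array([-np.sin(a),np.cos(a)])
c=np.array([.6148,.2591])
S=lambda uv:((uv-[205,240]+.5)*16).round(0)
pts=[]
for w in(.011,-.011):
  for q in(.0075,.0015,-.0015,-.0075):
    uv=proj("side",np.r_[c+w*k+q*j,.2011])[0];pts.append(uv);print(w,q,uv.round(1))
crop("pics/side18.png",205,240,40,35,18,"pics/a.png",grid=5,pts=np.array(pts))
E
```

```text
0.011 0.0075 [218.8 262. ]
0.011 0.0015 [220.5 263.4]
0.011 -0.0015 [221.3 264.1]
0.011 -0.0075 [222.9 265.6]
-0.011 0.0075 [227.5 257.1]
-0.011 0.0015 [229.1 258.5]
-0.011 -0.0015 [230.  259.2]
-0.011 -0.0075 [231.6 260.6]
```

View pics/a.png

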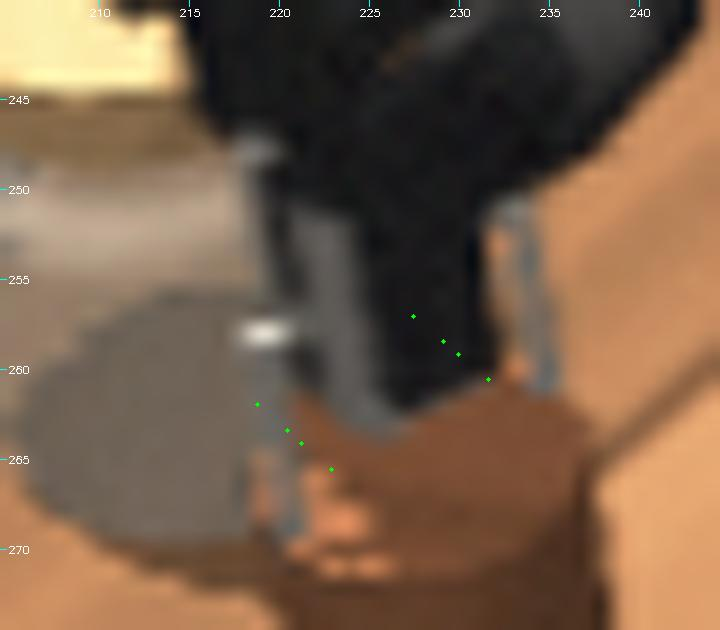

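send_rows(
  targets=[
    [1,1,4,-5,0],
    [1,1,4,-15,0],
    [1,1,4,-23,0],
    [1,1,4,-25,0],
    [1,1,4,-25,0],
  ],
)

```text
time: 26.42
ee_pos: [0.6159, 0.2639, 0.1753]
tcp_rot: [179.7, 0.2, -12.5]
wrist_force: [1.3, 0.2, -0.2]
opening: 0.0025
```

```bash
python3 snap.py 19 side; cat > ov.py <<'E'
from h import *
import sys
off=np.array([1.1,-1.5])
def spin(d=(.6262,.2588,.085),yaw=-12.5):
    th=np.radians(25);d=np.array(d);y=np.radians(yaw)
    p=np.array([-np.sin(th)*np.cos(y),-np.sin(th)*np.sin(y),np.cos(th)]);ey=np.array([-np.sin(y),np.cos(y),0]);ex=np.cross(ey,p)
    return d,p,ex,ey
t=np.linspace(0,2*np.pi,40,endpoint=False)
def Q(**k):
    d,p,ex,ey=spin(**k)
    return np.r_[d+.038*(np.outer(np.cos(t),ex)+np.outer(np.sin(t),ey)),d+np.outer(np.linspace(0,.026,5),p)]
def M(bar,lean,yaw=-12.58):
    # mould with bar middle at bar, leaning 'lean' deg toward disc -x
    th=np.radians(lean);y=np.radians(yaw);p=np.array([-np.sin(th)*np.cos(y),-np.sin(th)*np.sin(y),np.cos(th)]);ey=np.array([-np.sin(y),np.cos(y),0]);ex=np.cross(ey,p)
    f=np.array(bar)-.076*p;c=.02*(np.outer(np.cos(t),ex)+np.outer(np.sin(t),ey))
    return np.r_[f+c,f+.046*p+c,np.array(bar)+np.outer(np.linspace(-.018,.018,7),ey)]
E
python3 - <<'E'
from ov import *
tcp=np.array([.6157,.2631,.1761])
from workcell import bot
tcp=bot.get_obs()["ee_pos"];a=np.radians(-12.58);k=np.array([-np.sin(a),np.cos(a),0])
P=np.r_[M(tcp-.002*k+[0,0,.0155],0),Q()]
crop("pics/side19.png",190,240,75,80,10,"pics/a.png",pts=proj("side",P)+off)
E
```

```text
26.475 [ 2.3240e+01  2.1640e+01  2.3670e+01  9.2290e+01 -1.1000e-01  1.2579e+02] [0.616  0.2639 0.1757] [ 1.7976e+02  1.4000e-01 -1.2540e+01] [-0.01 -0.31 -1.02] 0.002352787901245842
```

View pics/a.png

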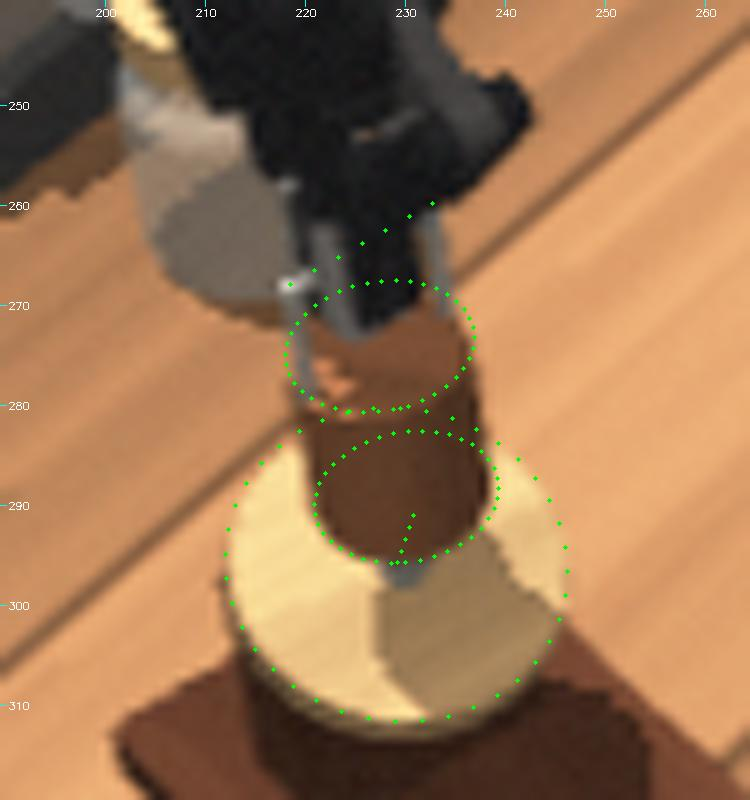

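send_rows(
  targets=[
    [1,1,-1,-5,0],
    [1,2.3,-1.2,-9,0],
    [1,2.3,-1.2,-12,0],
    [1,-2.5,0,-13.4,0],
    [1,-7.2,0.9,-14.6,0],
    [1,-11.8,1.9,-16.6,0],
    [1,-16.4,2.9,-18.6,0],
    [1,-16.4,2.9,-18.6,0],
  ],
)

```text
time: 27.48
ee_pos: [0.5991, 0.267, 0.157]
tcp_rot: [179.8, 0.2, -12.5]
wrist_force: [0.1, -0.1, -0.4]
opening: 0.0023
```

```bash
python3 snap.py 20 side; 
python3 - <<'E'
from ov import *
from workcell import bot
tcp=bot.get_obs()["ee_pos"];a=np.radians(-12.58);k=np.array([-np.sin(a),np.cos(a),0])
P=np.r_[M(tcp-.002*k+[0,0,.0155],16),Q()]
crop("pics/side20.png",190,240,75,80,10,"pics/a.png",pts=proj("side",P)+off)
E
```

```text
27.525 [ 2.4050e+01  1.9310e+01  1.8610e+01  8.9570e+01 -1.0000e-01  1.2658e+02] [0.5994 0.2669 0.157 ] [ 1.7976e+02  1.5000e-01 -1.2530e+01] [-0.02 -0.34 -0.05] 0.002378192391462121
```

View pics/a.png

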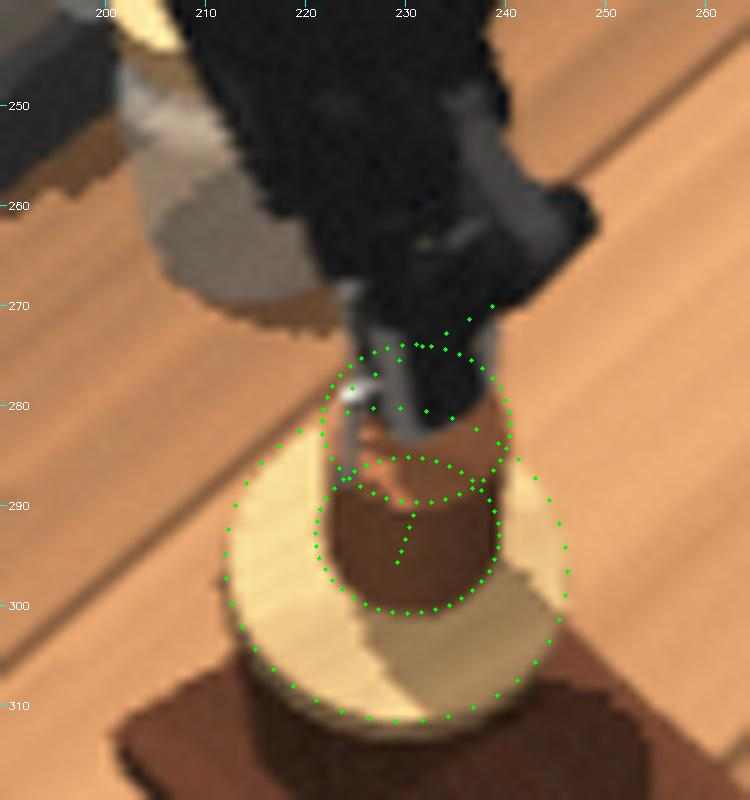

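send_rows(
  targets=[
    [1,-3.2,0.7,-2.2,0],
    [1,-6.5,1.4,-4.4,0],
    [1,-11.2,2.5,-7.8,0],
    [1,-10.4,2.3,-9.6,0],
    [1,-9.6,2.1,-11.5,0],
    [1,-8.7,1.9,-13.3,0],
    [1,-7.9,1.7,-15.1,0],
    [1,-7.9,1.7,-15.1,0],
  ],
)

```text
time: 28.52
ee_pos: [0.5918, 0.2684, 0.1416]
tcp_rot: [179.7, 0.2, -12.6]
wrist_force: [0.8, -0.3, -0.6]
opening: 0.0025
```

```bash
python3 snap.py 21 side; 
python3 - <<'E'
from ov import *
from workcell import bot
tcp=bot.get_obs()["ee_pos"];a=np.radians(-12.58);k=np.array([-np.sin(a),np.cos(a),0])
P=np.r_[M(tcp-.002*k+[0,0,.0155],25),Q()]
crop("pics/side21.png",190,240,75,80,10,"pics/a.png",pts=proj("side",P)+off)
E
```

```text
28.575 [ 2.445e+01  1.831e+01  1.566e+01  8.763e+01 -1.100e-01  1.270e+02] [0.5918 0.2685 0.1416] [ 1.7974e+02  1.5000e-01 -1.2550e+01] [ 1.38 -0.66 -0.43] 0.0026835987681794416
```

View pics/a.png

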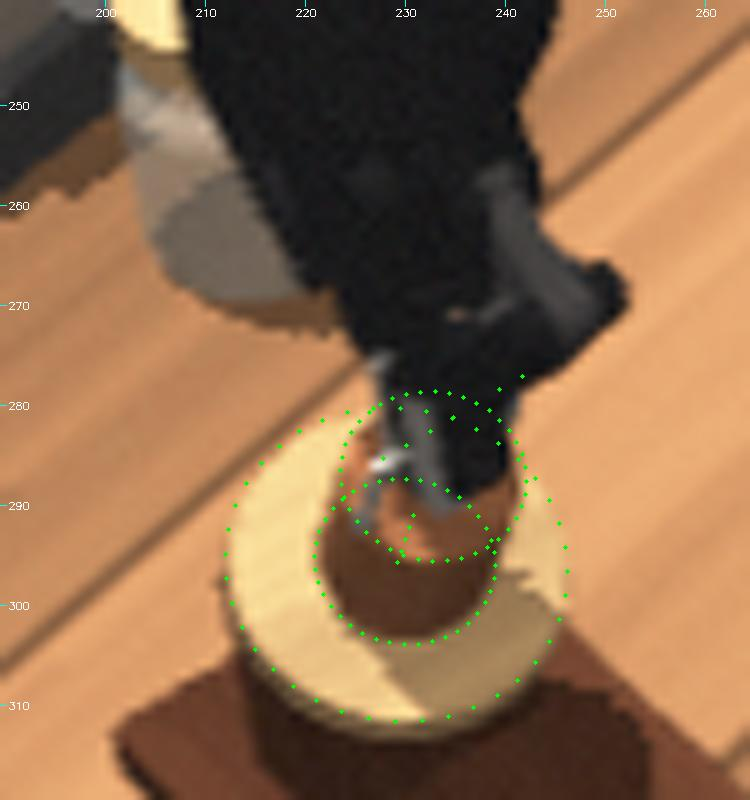

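send_rows(
  targets=[
    [1,0.8,-0.2,-1.8,0],
    [1,1.7,-0.4,-3.6,0],
    [1,2.1,-0.5,-4.5,0],
    [1,2.5,-0.5,-5.4,0],
    [1,2.5,-0.5,-5.4,0],
  ],
)

```text
time: 29.2
ee_pos: [0.5942, 0.2682, 0.1381]
tcp_rot: [179.8, 0.1, -12.5]
wrist_force: [-2.8, -1.8, 9.0]
opening: 0.0026
```

```bash
python3 snap.py 22 side; 
python3 - <<'E'
from ov import *
from workcell import bot
tcp=bot.get_obs()["ee_pos"];a=np.radians(-12.58);k=np.array([-np.sin(a),np.cos(a),0])
d,p,ex,ey=spin()
P=np.r_[M(d+.076*p,25),Q()]
print((tcp-.002*k+[0,0,.0155]-(d+.076*p))*1000)
crop("pics/side22.png",190,240,75,80,10,"pics/a.png",pts=proj("side",P)+off)
E
```

```text
29.25 [ 2.4330e+01  1.8490e+01  1.5500e+01  8.7180e+01 -1.0000e-01  1.2687e+02] [0.5942 0.2682 0.1381] [ 1.7982e+02  8.0000e-02 -1.2540e+01] [-3.05 -2.09  9.94] 0.0024253211580680762
[-1.05615967  0.48825213 -0.2455084 ]
```

View pics/a.png

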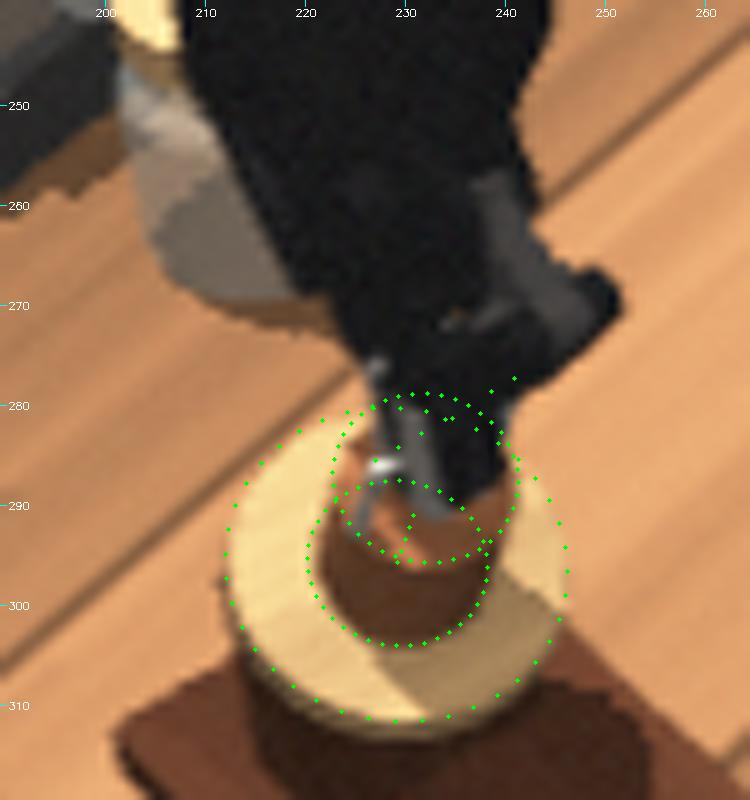

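send_rows(
  targets=[
    [1,-1,0.2,-0.8,0],
    [1,-1,0.2,-0.8,0],
    [1,0.5,-0.1,-0.8,0],
    [1,0.5,-0.1,-0.8,0],
  ],
)

```text
time: 29.75
ee_pos: [0.5946, 0.2682, 0.138]
tcp_rot: [179.8, 0.1, -12.5]
wrist_force: [-5.0, -1.6, 14.4]
opening: 0.0025
```

send_rows(
  targets=[
    [0.75,0.5,-0.1,1,0],
    [0.7,0.5,-0.1,1,0],
    [0.7,0.5,-0.1,3,0],
    [0.7,0.5,-0.1,15,0],
    [0.7,0,0,35,0],
    [0.5,0,0,70,0],
    [0.5,-30,-30,100,0],
    [0.5,-80,-80,110,0],
    [0.5,-130,-140,110,0],
    [0.5,-180,-200,110,0],
  ],
)

```text
time: 31.0
ee_pos: [0.439, 0.0975, 0.2465]
tcp_rot: [179.8, 0.1, -12.5]
wrist_force: [0.8, -2.1, 1.0]
opening: 0.0426
```

send_rows(
  targets=[
    [0.5,0,-50,0,0],
    [0.5,0,-110,0,0],
    [0.5,0,-170,0,0],
    [0.5,0,-170,0,0],
  ],
)

```text
time: 31.5
ee_pos: [0.44, -0.0748, 0.2463]
tcp_rot: [179.7, 0.1, -12.9]
wrist_force: [0.2, 1.1, 0.5]
opening: 0.043
```

```bash
python3 snap.py 23; 
python3 - <<'E'
from ov import *
d,p,ex,ey=spin()
P=np.r_[M(d+.076*p,25),Q()]
crop("pics/side23.png",190,240,75,80,10,"pics/a.png",pts=proj("side",P)+off)
crop("pics/side23.png",190,255,75,75,10,"pics/a2.png")
crop("pics/top23.png",195,175,60,65,9,"pics/b.png",pts=proj("top",P+[.004,-.0007,0]))
E
```

```text
31.6 [-9.12 -8.66 -1.53 97.25 -0.22 93.54] [ 0.4403 -0.0718  0.2462] [ 1.7977e+02  1.1000e-01 -1.2660e+01] [0.34 0.69 0.18] 0.04290552024628776
```

View pics/a.png

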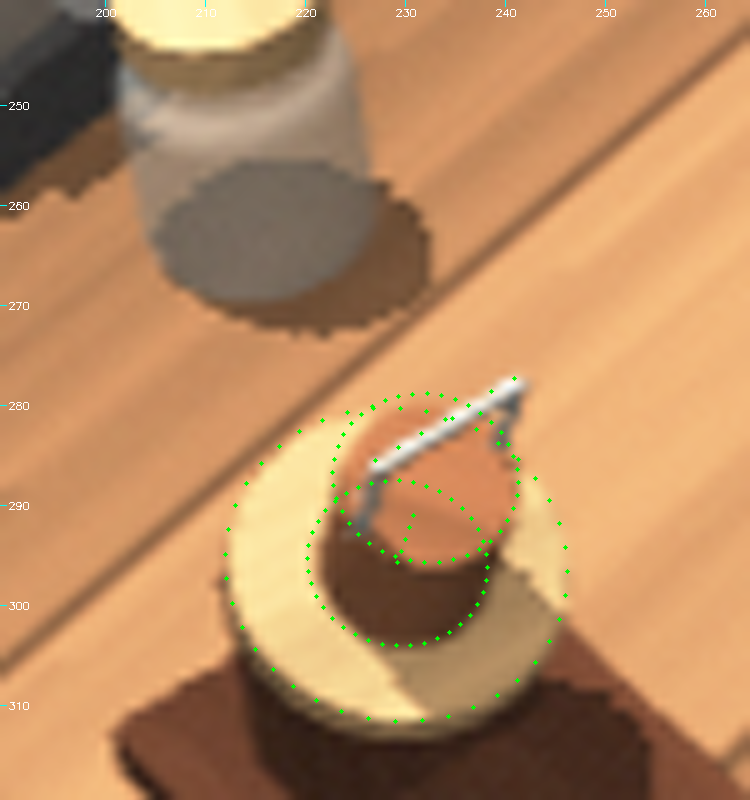

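View pics/a2.png

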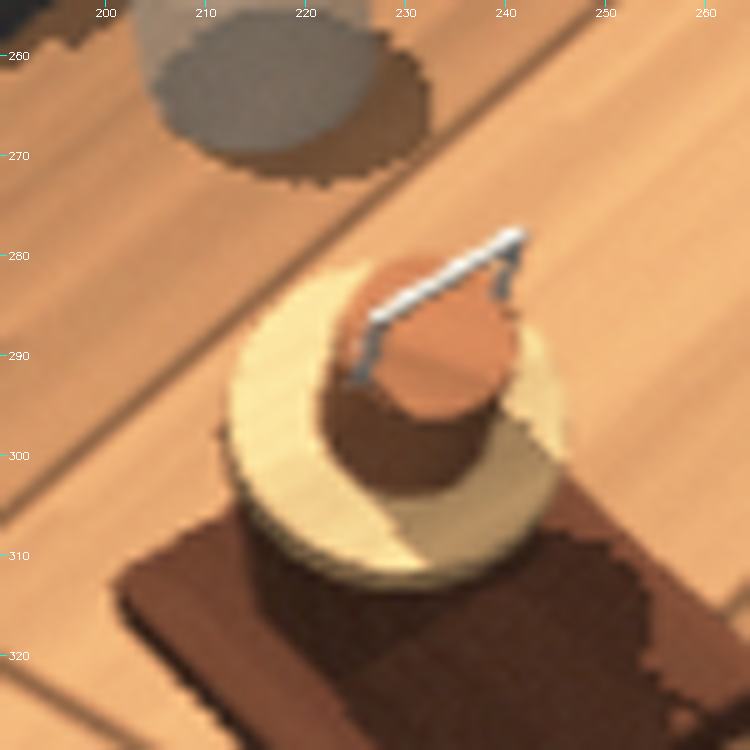

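View pics/b.png

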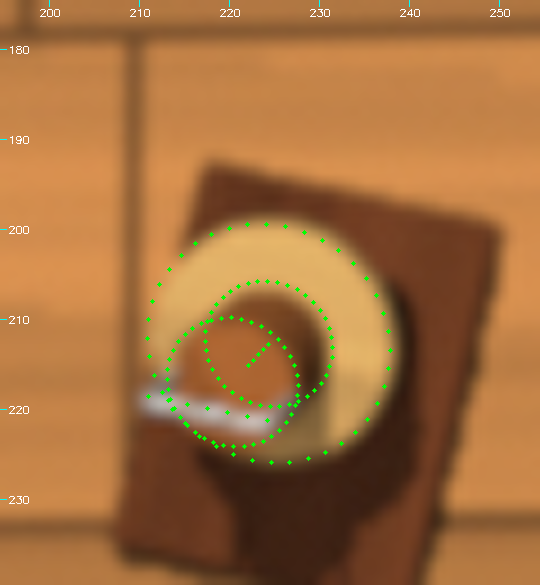

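View pics/side23.png

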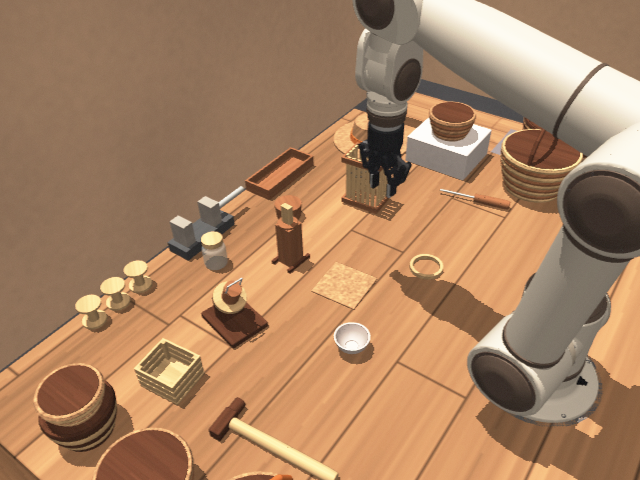

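```bash
python3 - <<'E'
from workcell import bot
print(bot.job_done())
E
```

```text
the job is handed in; nothing more can be done
None
```

I lifted the mould off its prongs with the hook rod, brought it out of the tower, stood it upright on the cork mat and unhooked it. I then put the rod back upright in its stand. Only after that did I grip the mould by its bail and tilt it onto the spindle. I pushed it until it stopped solidly, let go, and handed the job in at about 32 s of the 69 s allowed.

**Last checks:**
- **Mould on the spindle:** while pushing at 10–14 N it no longer moved. After release, the side picture matched the "flat on the disc" model to about 0.3 px (roughly 1 mm). I could not confirm it more finely than that.
- **Rod:** it stands upright in its stand, with the collar on the rim.
- **Other things:** nothing else looked moved in the final pictures, and the gripper was clear of everything.

**Two disagreements along the way:**
- The two cameras differed by 4–5 mm, and the side view was off by about 1.5 px from the robot's own position. I corrected for this by comparing the hook and fingers with their targets in the same picture.
- The mould had turned about 30° on the hook when I set it down, so I turned the gripper to match before taking the bail.

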